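Tip open the tiffin and pack the snack tins

ROBOT

A 6-joint arm with a two-finger parallel gripper is mounted at the origin on the work surface. World frame = base frame: x ahead of the robot, y to its left, z up, the work surface at z = 0. Lengths are in m, angles in rad, forces in N, time in s.
With the tool pointing down it reaches from about 0.35 to 0.775 m from the base axis. Payload 5.5 kg.
Tool frame: the origin (TCP) lies between the finger pads; the fingertips stand env.nose_length ahead of it and the grasp point (between the pads) lies 8 mm behind it (env.nose_length is the distance from the TCP to the fingertips, in m); z points along the fingers, y is the direction in which the jaws open and shut (so a half turn about z gives the same grasp; the last joint's range is limited). The gripper opens to 85 mm and grips with 20 to 120 N. Pads are 22 mm wide; open, the fingers measure 114 mm over their backs; the gripper's body (76 mm by 85 mm) begins 54 mm behind the grasp point. The pads swing forward as they close: fully open they stand 13 mm farther back than shut.
Start: joints at [1.167, 0.313, 0.046, 1.304, 0, 1.431], TCP at [0.15, 0.555, 0.242] pointing down, gripper open.
Joint ranges: [-2.76, 2.76], [-0.86, 1.69], [-1.03, 1.26], [-2.2, 2.34], [-1.47, 1.5], [-3.14, 3.14]. Speed limits (rad/s): [2.57, 2.57, 3.14, 3.14, 3.14, 3.14].

INTERFACE

Orientations are given as a unit quaternion [w, x, y, z].
In Python, from workcell import env gives the robot as it stands. The module is installed in compiled form; this text tells all that it offers.
- The arm moves only by the shell command python3 -m creep 'ROWS' [FORCE]. ROWS is a JSON object of lists of equal length, an entry for each row: "hand": the finger opening in mm, from 0 to 85.4; "delta_pos": the shift along the tool's x, y, z scaled (see below), a list of three; "turn": the turn about the tool's z scaled (see below). In form: {"hand": [hand, ...], "delta_pos": [[dx, dy, dz], ...], "turn": [turn, ...]}. A call has exactly 5 rows; each row shifts and turns the commanded pose from where the row before left it, along the tool's axes as they then stand; what a row does not reach is not made up. The controller multiplies each number of a shift by 0.8 m and each number of a turn by 5 degrees. A row lasts 1/12 s, in which the tool goes at most 41.7 mm and 7.16 degrees, less where a joint would pass 70% of its speed; a pose out of reach is approached as far as the arm can. A call with a number of a shift or a turn outside -1 to 1 is refused whole. A call with a gripper value outside its range is refused whole. The fingers move at their own pace and stop on an object; FORCE is the grip in N (left out, the last holds). Time passes only in rows, so rows that do not move let the fingers close, or fill a call up. It gives the time, the measured TCP pose, the force and the opening at its end, in the units of the state.
- env.get_state(): the state, without advancing time (a new reading comes with each control period).
- env.read_camera(name): name is "scene" or "top" or "wrist"; returns a dict with "pixels" (420x560x3 uint8, red, green, blue), "depth" (420x560 float32, m along the optical axis (not along the pixel's ray), 0 where there is no reading), "fx", "fy", "cx", "cy" (pixels), "D" ([k1, k2, p1, p2, k3] as OpenCV has them; the pictures are not rectified), "origin" and "orientation" of the camera in the world. Camera axes: x right, y down, z forward; pixel columns grow to the right and rows downward; lengths in m; the calibration is good to about 2 mm. A picture is of the moment at which its call begins.
- env.hand_in(): hands the job in, once; it reports no verdict.
Trained networks look in the newest picture that a camera, given by its name, has taken for a name from the list of things; names that differ only in an ending like _2 or _b are one class to them, and where a whole thing is asked for, a point or a joint stands for the part that bears it (a point fixed in the world has none). Each returns a list of dicts, best first, with "score" (0 to 1); they miss things now and then, are a little off and sometimes report something else, mostly with a low value. They report only what shows in the picture. A call takes as long as a camera call. They do not tell look-alikes from the thing itself.
- env.find_in(camera, target): "location" ([row, column] in pixels, amid what is visible of it).
- env.pinpoint(camera, target): "location" ([row, column] in pixels: a listed point, or the origin of a listed thing).
The state is a dict: "clock": time; "joint_pos": joint angles; "qvel": joint speeds; "tau": joint torques, N m; "tcp_pos": TCP position; "orientation": TCP orientation; "wrist_force": force on the tool from outside, world axes, zero at the start; "ft_torque": the same for the moment, N m; "finger_gap": finger opening in m.
Only numpy, scipy, OpenCV 4.12 (cv2) and the standard library are available. Lean on these libraries where they do the work, as an engineer would, in place of code of your own. Each camera call takes 0.05 s, during which the arm holds its last target.

TASK

Open the blue tiffin by pressing down the tab behind its hinge until the lid tips up as far as it goes, then take the clipped pile of two snack tins off the yellow tray and lower it right to the bottom of the tiffin before letting go, long side running from the front of the tiffin to the hinge side. Leave the pile lying flat and the lid standing up, and do not disturb the other things on the table.

Things in the scene. Friction and masses are not known exactly. Their poses are not given: they have to be found in the camera images.
- tiffin: Blue insulated tiffin, fixed, 158 (x) by 148 (y) by 56 mm high without its lid. Origin: on its underside, below the cavity's middle; x points from the front wall (outer face at -65 mm) to the hinge side (outer face at +93 mm, away from the robot), y along the hinge, z up. Front and side walls and floor 14 mm thick. Hinge axis along y at x = +85, z = +66 mm; lid on its front side, tab behind.
- cavity (a point): Middle of the cavity's floor, 14 mm above the tiffin's origin, same axes. The cavity is 102 (x) by 120 (y) by 42 mm deep. The lid fully up leans over it, from the hinge to a free edge 7 mm to the hinge side of this point and 185 mm above it: an upright gripper would hit it. Come in slanting under it, the tool leant 25 to 35 degrees, its upper part towards the tiffin's front (-x).
- lid (a joint): Lid angle, rad: 0 shut, 1.1 fully up at its stop; may start slightly ajar. A see-saw: pressing the tab down (about 6 N, 45 mm from the hinge axis) tips up the lid, 153 mm from axis to free edge and 20 mm thick. Friction keeps it wherever it is left; a push of 1 N on its free edge can shut it.
- press_tab (a point): White tab with orange patch, 70 by 50 (y) by 6 mm, rigid with the lid. This point: its middle, 37 mm from the hinge axis; axes of the lid (the tiffin's when shut). Lid shut: the tab slopes up 0.55 rad from the hinge; fully up: down 0.55 rad. A straight push down 42 to 48 mm behind the axis stays on it all the way and ends about 15 to 30 mm below the axis.
- stack_center (a point): Centre (half-way up) of the pile: two steel tins with orange end clips, one rigid block 90 (x) by 50 (y) by 50 mm high, about 0.3 kg, upright on the tray. Grip it across its 50 mm width, in the top 20 mm, to keep the gripper above the tiffin's rim. Packed, its top is 8 mm above the rim, with 6 mm play at each end and 35 mm at each side for fingers.
- tray: Yellow melamine tray, fixed, 270 (x) by 220 (y) by 14 mm high, 4 mm floor. Origin: centre of its underside.
- spoon: Wooden spoon, 265 mm long, lying across the rims of the tray's far part. Bystander.
- tumbler: Steel tumbler, 72 mm across, 100 mm high; origin: centre of its underside. Bystander.
- bowl: Glass bowl with green silicone lid, 150 mm across, 73 mm high; origin: centre of its underside. Bystander.
- mug: White mug, 80 mm across, 90 mm high; origin: centre of its underside. Bystander.
- jar: Amber jar with red cap, 66 mm across, 90 mm high; origin: centre of its underside. Bystander.
- stack: The same pile of tins as a body; origin: centre of its underside, same axes as stack_center.
Not all that is in view belongs to the job. Leave any green look-alike of the stack alone.

How it is judged:
By the outcome, as a careful person would: the job done as asked, in the order asked, and still so for the second after the job is handed in, with the robot touching nothing.
It also fails if it takes over 64 s, if anything falls off the work surface, if the arm or the gripper's body presses on something with over 40 N, if the wrist force passes 120 N, or if a joint passes its speed limit or range.

## Working session

There is one attempt and no reset: what is moved stays moved. The work goes in short steps, Python scripts to look and compute and a shell command to move; the robot and the scene stay as the last step left them, time stands still between calls to the robot, and variables do not carry over. Pictures are saved under pics/ and viewed, and the job is handed in when it is done.

```bash
mkdir -p pics; ls
python3 - <<'E'
from workcell import env
import cv2
s=env.get_state();print({k:(v if not hasattr(v,'__len__') else [round(float(x),4) for x in v]) for k,v in s.items()},env.nose_length)
for n in("scene","top"):
    r=env.read_camera(n);cv2.imwrite(f"pics/{n}0.png",r["pixels"][:,:,::-1])
    print(n,r["fx"],r["fy"],r["cx"],r["cy"],r["D"],r["origin"],r["orientation"])
    for t in["tiffin","cavity","lid","press_tab","stack_center","tray","spoon","tumbler","bowl","mug","jar","stack"]:
        print(t,[(d["location"],round(d["score"],2)) for d in env.pinpoint(n,t)][:4] if t!="lid" else [(d["location"],round(d["score"],2)) for d in env.find_in(n,t)])
print(env.get_state()["clock"])
E
```

```text
pics
{'clock': 0.0, 'joint_pos': [1.1674, 0.314, 0.045, 1.3036, -0.0, 1.4312], 'qvel': [-0.0008, 0.0009, 0.0003, -0.0002, -0.0018, 0.0009], 'tau': [-0.0004, -48.0632, 29.8531, 0.0194, -0.0002, -0.0], 'tcp_pos': [0.1498, 0.5547, 0.2414], 'orientation': [-0.0002, 0.1315, 0.9913, -0.0009], 'wrist_force': [0.5556, -0.1917, 0.6744], 'ft_torque': [0.012, 0.0014, -0.0384], 'finger_gap': 0.0852659968049444} 0.011
scene 452.8867690992998 452.8867690992998 270.42050557751355 203.38628043024576 [-0.04290604  0.          0.          0.          0.        ] [1.34362958 0.68695855 1.0324352 ] [-0.15456115  0.34465447  0.84317317 -0.38260051]
tiffin [([243.3, 324.0], 0.62), ([253.5, 216.1], 0.48)]
cavity []
lid [([230.1, 324.0], 0.97), ([185.3, 224.4], 0.24)]
press_tab [([245.5, 305.6], 0.8), ([206.4, 209.8], 0.47), ([151.1, 207.6], 0.26)]
stack_center [([188.7, 308.9], 0.9), ([184.1, 228.0], 0.75), ([164.8, 286.4], 0.56)]
tray [([195.4, 231.2], 0.73)]
spoon [([207.1, 207.7], 0.62), ([196.1, 229.1], 0.4), ([243.9, 305.7], 0.37)]
tumbler [([250.4, 218.6], 0.86)]
bowl [([148.6, 207.1], 0.65)]
mug [([286.1, 435.7], 0.8)]
jar [([327.9, 348.5], 0.87), ([193.3, 231.8], 0.75)]
stack [([174.3, 288.4], 0.96), ([191.9, 305.2], 0.74), ([194.0, 223.3], 0.72)]
top 494.21713721540766 494.21713721540766 280.8044567405103 211.01209613671872 [-0.02304352  0.          0.          0.          0.        ] [ 0.42933435 -0.05072102  1.50380746] [-0.03281825  0.70770177 -0.70493328  0.03391524]
tiffin [([224.6, 234.1], 0.64)]
cavity []
lid [([215.0, 225.7], 0.82)]
press_tab [([186.1, 219.8], 0.87), ([137.5, 303.0], 0.68)]
stack_center [([268.9, 302.6], 0.87), ([205.5, 365.5], 0.7), ([285.7, 344.1], 0.63)]
tray [([205.9, 355.3], 0.9)]
spoon [([171.5, 354.6], 0.75)]
tumbler [([137.5, 303.7], 0.84)]
bowl [([249.5, 448.2], 0.7)]
mug [([252.6, 120.4], 0.56)]
jar [([161.1, 150.4], 0.66)]
stack [([205.0, 363.5], 0.98), ([279.9, 340.4], 0.79)]
1.3
```

View pics/scene0.png

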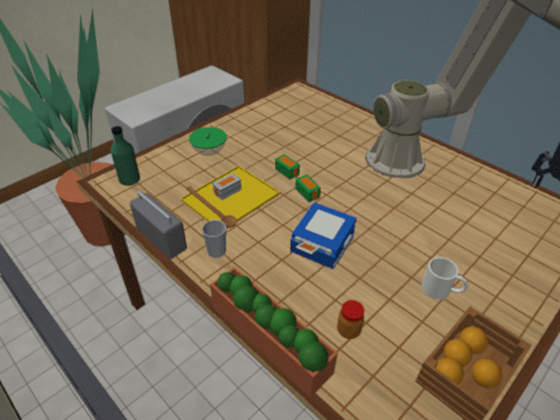

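View pics/top0.png

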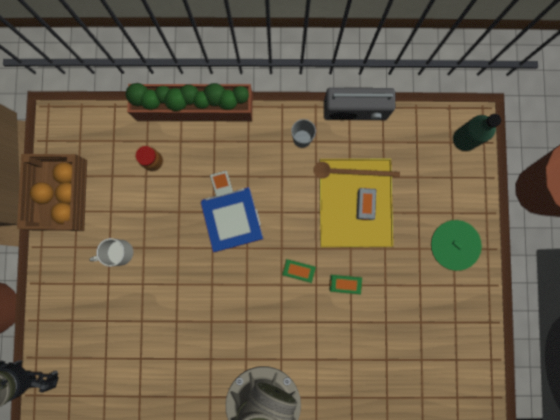

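In the top view, the steel pile with the orange clip is on the yellow tray at (205,366). The two green look-alikes are at (270,300) and (285,345), on the table. The steel one fits the description. The tiffin is at (220,232) with its tab at (184,222), and the tumbler is at (133,303). Next I'll measure and crop.

```bash
cat > h.py <<'E'
from workcell import env
import numpy as np, cv2
from scipy.spatial.transform import Rotation as R
def rot(q): return R.from_quat([q[1],q[2],q[3],q[0]])
def cloud(r):
    h,w=r["depth"].shape
    K=np.array([[r["fx"],0,r["cx"]],[0,r["fy"],r["cy"]],[0,0,1]])
    u,v=np.meshgrid(np.arange(w),np.arange(h))
    p=cv2.undistortPoints(np.stack([u,v],-1).reshape(-1,1,2).astype(float),K,np.array(r["D"])).reshape(h,w,2)
    d=r["depth"]; P=np.dstack([p[...,0]*d,p[...,1]*d,d])
    W=rot(r["orientation"]).apply(P.reshape(-1,3)).reshape(h,w,3)+np.array(r["origin"])
    W[d==0]=np.nan
    return W
def proj(r,X):
    K=np.array([[r["fx"],0,r["cx"]],[0,r["fy"],r["cy"]],[0,0,1]])
    c=rot(r["orientation"]).inv().apply(np.atleast_2d(X)-np.array(r["origin"]))
    return cv2.projectPoints(c.reshape(-1,1,3),np.zeros(3),np.zeros(3),K,np.array(r["D"]))[0].reshape(-1,2)
def rect(P):
    (c,s,a)=cv2.minAreaRect((P*1000).astype(np.float32)); return np.round(c,1),np.round(s,1),round(a,2)
E
cat > m1.py <<'E'
from h import *
C={n:env.read_camera(n) for n in("scene","top")}
np.savez("c0.npz",**{n+k:C[n][k] for n in C for k in C[n]})
for n in C:
    r=C[n];W=cloud(r);hsv=cv2.cvtColor(r["pixels"],cv2.COLOR_RGB2HSV);Z=W[...,2]
    H,S,V=[hsv[...,i].astype(int) for i in range(3)]
    X,Y=W[...,0],W[...,1]
    print(n,"table z",np.nanmedian(Z[(abs(X-.45)<.05)&(abs(Y+.3)<.3)&(Z<.02)]))
    tray=(H>20)&(H<32)&(S>190)&(Z>-.01)&(Z<.03)
    print("tray",rect(np.c_[X[tray],Y[tray]]), tray.sum())
    cx,cy=rect(np.c_[X[tray],Y[tray]])[0]/1000
    st=(abs(X-cx)<.13)&(abs(Y-cy)<.105)&(Z>.04)
    print("stack top z",np.nanmedian(Z[st]),np.nanmax(Z[st]),rect(np.c_[X[st],Y[st]]),st.sum())
    t=st&(Z>.048);print("  top",rect(np.c_[X[t],Y[t]]),t.sum())
    blue=(H>105)&(H<125)&(S>150)&(V>60)&(Z>.02)&(abs(Y)<.3)
    blue=cv2.morphologyEx(blue.astype(np.uint8),cv2.MORPH_OPEN,np.ones((3,3)))>0
    print("blue",blue.sum(),np.nanpercentile(Z[blue],[2,25,50,75,98]))
    b=blue&(Z>.06);print("  lid",rect(np.c_[X[b],Y[b]]))
    print("  all",rect(np.c_[X[blue],Y[blue]]))
    for t,zz in(("press_tab",None),("cavity",None)):
        for d in env.pinpoint(n,t)[:2]:
            i,j=np.round(d["location"]).astype(int);print(t,d["score"],W[i,j])
c=C["top"]["pixels"]
cv2.imwrite("pics/a1.png",cv2.resize(c[150:270,190:410],None,fx=3.5,fy=3.5,interpolation=cv2.INTER_CUBIC)[:,:,::-1])
c=C["scene"]["pixels"]
cv2.imwrite("pics/a2.png",cv2.resize(c[160:280,180:370],None,fx=4,fy=4,interpolation=cv2.INTER_CUBIC)[:,:,::-1])
E
python3 m1.py
```

```text
scene table z 0.0014416839762459999
tray (array([ 602.3, -276.1]), array([231.5, 276.5]), 89.41) 2184
stack top z 0.05327702462894168 0.06024070833480344 (array([ 593.9, -302.4]), array([53.5, 94.9]), 88.7) 311
  top (array([ 593.9, -302.5]), array([53.3, 94.9]), 88.7) 258
blue 1332 [0.02604185 0.07236683 0.07816024 0.08230493 0.0874807 ]
  lid (array([542. ,  96.9]), array([154.4, 148.2]), 16.35)
  all (array([546.7,  98.3]), array([164.3, 148.2]), 16.34)
press_tab 0.78 [0.65412044 0.11901361 0.09168526]
cavity 0.44 [ 0.59413183 -0.27627854  0.00359413]
top table z 0.00206840391662122
tray (array([0., 0.]), array([0., 0.]), 0.0) 0
stack top z 0.27210609598397817 0.3136515977168923 (array([57. ,  7.1]), array([113.6, 197.2]), 20.89) 1984
  top (array([65.1, -0. ]), array([104.8, 182. ]), 15.55) 1927
blue 1350 [0.0726444  0.07836314 0.08159982 0.08486124 0.09125993]
  lid (array([538.7,  91.1]), array([149.1, 142.4]), 15.6)
  all (array([540.4,  91.5]), array([152.6, 142.4]), 15.6)
press_tab 0.8 [0.63808566 0.12044672 0.0893759 ]
```

View pics/a1.png

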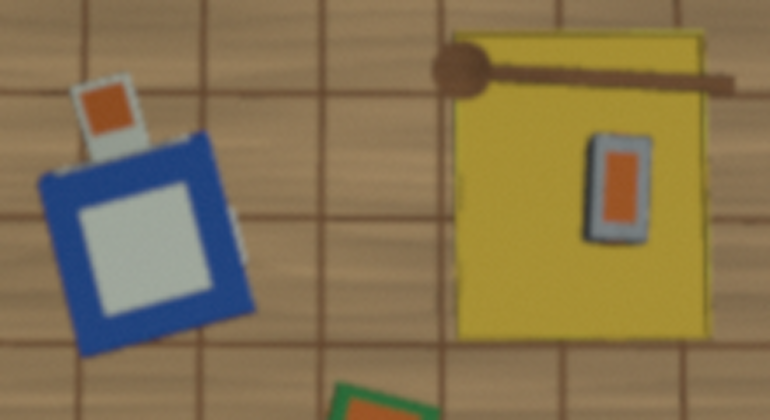

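View pics/a2.png

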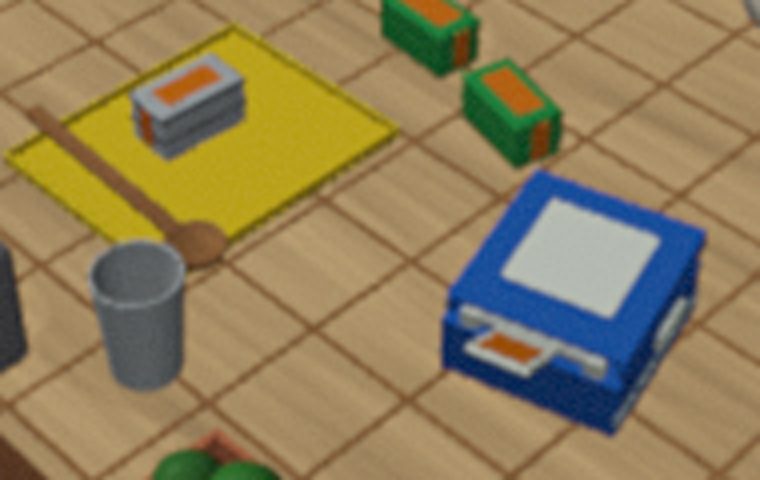

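Run:
```python
from h import *
f=np.load("c0.npz")
for n in("top","scene"):
    r={k[len(n):]:f[k] for k in f if k.startswith(n)}
    W=cloud(r);X,Y,Z=W[...,0],W[...,1],W[...,2];p=r["pixels"]
    hsv=cv2.cvtColor(p,cv2.COLOR_RGB2HSV);H,S,V=[hsv[...,i].astype(int) for i in range(3)]
    print(n,hsv[220,340],hsv[205,250])
    tray=(H>20)&(H<34)&(S>150)&(Z>-.01)&(Z<.03)&(X>.4)&(X<.8)&(Y<-.1)&(Y>-.5)
    st=(abs(X-.594)<.08)&(abs(Y+.302)<.08)&(Z>.042)&(Z<.08)
    for m,N in((tray,"tray"),(st,"stack")):
        if m.sum(): print(N,rect(np.c_[X[m],Y[m]]),m.sum(),np.median(Z[m]))
    # stack orange patch
    o=(H<14)&(S>150)&(abs(X-.594)<.08)&(abs(Y+.302)<.08)
    print("orange",o.sum(),np.nanmean(W[o],0),rect(np.c_[X[o],Y[o]]))
    # tiffin orange patch, lid plane
    o=(H<14)&(S>150)&(abs(X-.65)<.07)&(abs(Y-.11)<.06)
    print("taborange",o.sum(),np.nanmean(W[o],0))
    m=(Z>.06)&(abs(X-.54)<.06)&(abs(Y-.095)<.05)
    A=np.c_[X[m],Y[m],np.ones(m.sum())];c,*_=np.linalg.lstsq(A,Z[m],rcond=None);print("lid plane",c,np.std(A@c-Z[m]))
    a=(Z>.03)&(abs(X-.54)<.14)&(abs(Y-.095)<.12)&(Z<.14)
    print("tiffin all",rect(np.c_[X[a],Y[a]]))
```

```text
top [ 24 176 167] [109 190 126]
tray (array([ 597.5, -280. ]), array([269.7, 218.5]), 0.28) 5225 0.0055926332061846384
stack (array([ 589.1, -305.7]), array([51.8, 91. ]), 86.8) 542 0.05478691915662237
orange 144 [ 0.59086622 -0.30657997  0.05558734] (array([ 591.4, -306.6]), array([23.4, 54.3]), 84.45)
taborange 122 [0.6501117  0.12252521 0.09368597]
lid plane [-0.06359391 -0.02206576  0.11866017] 0.003092017822838292
tiffin all (array([567.5, 101. ]), array([217.7, 156.5]), 15.25)
scene [ 50  12 186] [ 26 214 186]
tray (array([ 593.8, -283.1]), array([289.1, 242.6]), 0.75) 2414 0.004987273234428713
stack (array([ 593.9, -302.5]), array([53.3, 94.9]), 88.7) 292 0.05342312924319548
orange 35 [ 0.60503565 -0.30492626  0.04854791] (array([ 603. , -304.1]), array([25.6, 75.9]), 87.1)
taborange 23 [0.65193877 0.12502678 0.0917647 ]
lid plane [-0.06282006 -0.02363731  0.11796391] 0.0021043127894200984
tiffin all (array([571. , 105.9]), array([219.7, 153.3]), 16.04)
```

The crops confirm it. The target is the steel pile with orange clips on the yellow tray, at top-view (205,366). The green ones are decoys. The lid is slightly ajar, by about 0.07 rad. I'll move towards the tiffin, high up.

```bash
cat > st.py <<'E'
from h import *
import sys
s=env.get_state();q=s["orientation"];Rm=rot(q).as_matrix();p=np.array(s["tcp_pos"])
print("t",round(s["clock"],2),"p",p.round(4),"j",np.round(s["joint_pos"],3),"gap",round(s["finger_gap"],4),"F",np.round(s["wrist_force"],1),"M",np.round(s["ft_torque"],2))
print("toolx",Rm[:,0].round(4),"y",Rm[:,1].round(4),"z",Rm[:,2].round(4),"x-az",round(np.degrees(np.arctan2(Rm[1,0],Rm[0,0])),2),"tilt",round(np.degrees(np.arccos(-Rm[2,2])),2),"z-az",round(np.degrees(np.arctan2(Rm[1,2],Rm[0,2])),1))
if len(sys.argv)>1:
    t=np.array([float(a) for a in sys.argv[1:4]]);d=Rm.T@(t-p)/.8
    n=np.linalg.norm(t-p)/.04
    print("units",d.round(4),"rows>=",round(n,2))
E
python3 -m creep '{"hand":[85,85,85,85,85],"delta_pos":[[-0.037,-0.027,0],[-0.037,-0.027,0],[-0.037,-0.027,0],[-0.037,-0.027,0],[-0.037,-0.027,0]],"turn":[0,0,0,0,0]}'
python3 st.py 0.5 0.13 0.28
```

```text
clock: 2.02
tcp_pos: [0.2653, 0.411, 0.2424]
orientation: [0.0, 0.131, 0.991, 0.0]
wrist_force: [0.8, -0.3, 0.2]
finger_gap: 0.0852
t 2.02 p [0.2653 0.411  0.2424] j [ 0.833  0.147 -0.168  1.255 -0.     1.096] gap 0.0852 F [ 0.8 -0.3  0.2] M [ 0.03 -0.03  0.02]
toolx [-9.656e-01  2.600e-01 -2.000e-04] y [2.600e-01 9.656e-01 4.000e-04] z [ 3.e-04  3.e-04 -1.e+00] x-az 164.93 tilt 0.03 z-az 43.4
units [-0.3746 -0.2629 -0.047 ] rows>= 9.2
```

```bash
python3 -m creep '{"hand":[85,85,85,85,85],"delta_pos":[[-0.037,-0.026,-0.004],[-0.037,-0.026,-0.004],[-0.037,-0.026,-0.004],[-0.037,-0.026,-0.004],[-0.037,-0.026,-0.004]],"turn":[0,0,0,0,0]}' >/dev/null
python3 -m creep '{"hand":[85,85,85,85,85],"delta_pos":[[-0.037,-0.026,-0.004],[-0.037,-0.026,-0.004],[-0.037,-0.026,-0.004],[-0.037,-0.026,-0.004],[-0.037,-0.026,-0.004]],"turn":[0,0,0,0,0]}' >/dev/null
python3 -m creep '{"hand":[85,85,85,85,85],"delta_pos":[[0,0,0],[0,0,0],[0,0,0],[0,0,0],[0,0,0]],"turn":[-1,-1,-1,-1,-1]}'
python3 st.py 0.6 0.13 0.3
python3 - <<'E'
from h import *
r=env.read_camera("wrist");cv2.imwrite("pics/w1.png",r["pixels"][:,:,::-1]);print(r["origin"],rot(r["orientation"]).as_matrix().round(3))
for t in("press_tab","lid","tiffin"): print(t,env.pinpoint("wrist",t) if t!="lid" else env.find_in("wrist",t))
E
```

```text
clock: 3.27
tcp_pos: [0.4963, 0.134, 0.2743]
orientation: [0.0, -0.088, 0.996, 0.0]
wrist_force: [-0.4, 0.1, 0.6]
finger_gap: 0.0851
t 3.27 p [0.4963 0.134  0.2743] j [ 0.107  0.187 -0.042  1.342  0.    -0.069] gap 0.0851 F [-0.4  0.1  0.6] M [-0.01  0.03 -0.03]
toolx [-0.9845 -0.1754 -0.    ] y [-1.754e-01  9.845e-01  1.000e-04] z [ 0.e+00  1.e-04 -1.e+00] x-az -169.9 tilt 0.01 z-az 86.3
units [-0.1267 -0.0277 -0.0321] rows>= 2.67
[0.41584411 0.11952499 0.40577729] [[-0.175  0.934  0.311]
 [ 0.985  0.166  0.055]
 [-0.001  0.316 -0.949]]
press_tab [{'location': [293.4, 247.5], 'score': 0.8}]
lid [{'location': [213.5, 241.3], 'score': 0.72}, {'location': [185.7, 28.7], 'score': 0.2}]
tiffin [{'location': [187.1, 243.2], 'score': 0.74}]
```

View pics/w1.png

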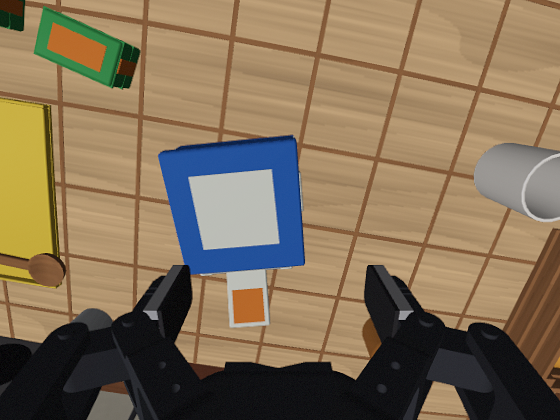

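The wrist picture shows the lid at (213,240), the tab patch at (305,248), the tray's edge on the left and the mug on the right. I'll measure from it, then test stretching out of reach to find out how the tool can be leaned.

```bash
cat > m2.py <<'E'
from h import *
r=env.read_camera("wrist");W=cloud(r);X,Y,Z=W[...,0],W[...,1],W[...,2]
hsv=cv2.cvtColor(r["pixels"],cv2.COLOR_RGB2HSV);H,S,V=[hsv[...,i].astype(int) for i in range(3)]
blue=(H>105)&(H<125)&(S>150)
b=blue&(Z>.06);print("lid",rect(np.c_[X[b],Y[b]]))
A=np.c_[X[b],Y[b],np.ones(b.sum())];c,*_=np.linalg.lstsq(A,Z[b],rcond=None);print("plane",c,np.std(A@c-Z[b]),np.arctan(np.hypot(*c[:2])),np.degrees(np.arctan2(-c[1],-c[0])))
o=(H<14)&(S>150)&(abs(X-.65)<.06)&(abs(Y-.12)<.05);print("orange",np.nanmean(W[o],0),rect(np.c_[X[o],Y[o]]))
w=(S<40)&(V>120)&(Z>.05)&(X>.6)&(X<.72)&(abs(Y-.12)<.05);w|=o
print("tab",rect(np.c_[X[w],Y[w]]),np.nanpercentile(Z[w],[2,50,98]))
sel=(Z<.01)&(Z>-.02)&(X>.3)&(X<.9);print("table",np.nanmedian(Z[sel]))
E
python3 m2.py
python3 -m creep '{"hand":[85,85,85,85,85],"delta_pos":[[-0.05,0,-0.005],[-0.05,0,-0.005],[-0.05,0,-0.005],[-0.05,0,-0.005],[-0.05,0,-0.005]],"turn":[0,-1,0,0,0]}'
python3 st.py
python3 -m creep '{"hand":[85,85,85,85,85],"delta_pos":[[-0.05,0,0],[-0.05,0,0],[-0.05,0,0],[-0.05,0,0],[-0.05,0,0]],"turn":[0,0,0,0,0]}'
python3 st.py
```

```text
lid (array([624.1, -34.2]), array([187.9, 565.7]), 34.0)
plane [-0.08850552  0.02058502  0.12832095] 0.02370980093195021 0.0906190050427263 -13.093328117312295
orange [0.65116044 0.12450621 0.08890827] (array([661.3, 125.5]), array([91.9, 66.9]), 70.75)
tab (array([651.9, 117.5]), array([ 96.5, 107.7]), 86.93) [0.07038492 0.08577945 0.10104068]
table 2.5228102382285345e-05
clock: 3.93
tcp_pos: [0.6924, 0.1793, 0.2947]
orientation: [0.001, -0.129, 0.992, 0.0]
wrist_force: [1.8, -0.9, 0.6]
finger_gap: 0.0851
t 3.93 p [0.6924 0.1793 0.2947] j [ 0.141  0.624  0.661  1.606  0.    -0.117] gap 0.0851 F [ 1.8 -0.9  0.6] M [ 0.01 -0.13  0.02]
toolx [-0.9669 -0.2552 -0.0011] y [-2.552e-01  9.669e-01 -1.000e-04] z [ 1.1e-03  2.0e-04 -1.0e+00] x-az -165.21 tilt 0.07 z-az 11.2
clock: 4.35
tcp_pos: [0.805, 0.2091, 0.2608]
orientation: [0.023, -0.129, 0.991, 0.003]
wrist_force: [1.0, -0.0, -1.5]
finger_gap: 0.0852
t 4.35 p [0.805  0.2091 0.2608] j [ 0.156  0.978  1.26   1.806  0.004 -0.102] gap 0.0852 F [ 1.  -0.  -1.5] M [-0.02 -0.01 -0.04]
toolx [-0.9659 -0.255  -0.0461] y [-2.552e-01  9.669e-01 -7.000e-04] z [ 0.0447  0.0111 -0.9989] x-az -165.21 tilt 2.64 z-az 13.9
```

```bash
python3 -m creep '{"hand":[85,85,85,85,85],"delta_pos":[[-0.05,0,0],[-0.05,0,0],[0,0,0],[0,0,0],[0,0,0]],"turn":[0,0,0,0,0]}'
python3 st.py
python3 -m creep '{"hand":[85,85,85,85,85],"delta_pos":[[0,0,-0.05],[0,0,-0.05],[0,0,0],[0,0,0],[0,0,0]],"turn":[0,0,0,0,0]}'
python3 st.py
```

```text
clock: 4.77
tcp_pos: [0.8397, 0.2184, 0.2513]
orientation: [0.057, -0.129, 0.99, 0.005]
wrist_force: [-0.1, -1.0, 0.6]
finger_gap: 0.085
t 4.77 p [0.8397 0.2184 0.2513] j [ 0.16   0.995  1.264  1.726  0.007 -0.099] gap 0.085 F [-0.1 -1.   0.6] M [-0.01  0.09 -0.05]
toolx [-0.9602 -0.2549 -0.1142] y [-0.2561  0.9666 -0.0043] z [ 0.1115  0.0251 -0.9934] x-az -165.13 tilt 6.56 z-az 12.7
clock: 5.18
tcp_pos: [0.812, 0.2114, 0.3203]
orientation: [0.071, -0.129, 0.989, 0.006]
wrist_force: [0.7, 0.2, 0.2]
finger_gap: 0.0846
t 5.18 p [0.812  0.2114 0.3203] j [ 0.156  0.91   1.264  1.783  0.009 -0.103] gap 0.0846 F [0.7 0.2 0.2] M [-0.04  0.12  0.01]
toolx [-0.9567 -0.2544 -0.1418] y [-0.2562  0.9666 -0.0056] z [ 0.1385  0.0309 -0.9899] x-az -165.11 tilt 8.16 z-az 12.6
```

Pushing past the reach limit leans the tool outward, and the lean stays (8.2° so far). That gives me a way to lean it. Now back over the tiffin to measure it with the wrist camera, closing the fingers on the way.

```bash
python3 -m creep '{"hand":[40,0,0,0,0],"delta_pos":[[0.05,0,0],[0.05,0.0,0],[0.05,0.0,0],[0.05,0.0,0],[0.05,0,0]],"turn":[0,0,0,0,0]}' >/dev/null
python3 -m creep '{"hand":[0,0,0,0,0],"delta_pos":[[0.05,0,0],[0.04,0.0,0],[0,0.0,0],[0,0.0,0],[0,0,0]],"turn":[0,0,0,0,0]}'
python3 st.py 0.6590 0.128 0.15
cat > m2.py <<'E'
from h import *
import sys
r=env.read_camera("wrist");W=cloud(r);X,Y,Z=W[...,0],W[...,1],W[...,2]
cv2.imwrite("pics/%s.png"%sys.argv[1],r["pixels"][:,:,::-1]);np.savez(sys.argv[1]+".npz",**r)
hsv=cv2.cvtColor(r["pixels"],cv2.COLOR_RGB2HSV);H,S,V=[hsv[...,i].astype(int) for i in range(3)]
b=(H>105)&(H<125)&(S>150)&(Z>.05)&(Z<.12)&(X<.65)&(X>.4)&(abs(Y-.1)<.12)
b=cv2.erode(b.astype(np.uint8),np.ones((3,3)))>0
print("lid",rect(np.c_[X[b],Y[b]]))
A=np.c_[X[b],Y[b],np.ones(b.sum())]
for _ in range(3):
    c,*_=np.linalg.lstsq(A,A@[0,0,0]+Z[b] if False else Z[b],rcond=None)
    ok=abs(A@c-Z[b])<.004; bi=np.argwhere(b)[ok]; b=np.zeros_like(b); b[bi[:,0],bi[:,1]]=1; b=b>0; A=A[ok]
print("lid inl",rect(np.c_[X[b],Y[b]]),"plane",c,np.arctan(np.hypot(*c[:2])),np.degrees(np.arctan2(-c[1],-c[0])))
o=(H<14)&(S>150)&(abs(X-.65)<.06)&(abs(Y-.12)<.05)&(Z>.05)
o=cv2.erode(o.astype(np.uint8),np.ones((3,3)))>0
print("orange",np.nanmean(W[o],0),rect(np.c_[X[o],Y[o]]),np.nanpercentile(Z[o],[2,98]))
E
python3 m2.py w2
```

```text
clock: 6.02
tcp_pos: [0.6085, 0.1561, 0.2927]
orientation: [0.07, -0.129, 0.989, 0.006]
wrist_force: [-0.2, -0.5, 0.6]
finger_gap: -0.0002
t 6.02 p [0.6085 0.1561 0.2927] j [ 0.117  0.292  0.129  1.267  0.015 -0.142] gap -0.0002 F [-0.2 -0.5  0.6] M [-0.02  0.13 -0.05]
toolx [-0.9568 -0.2545 -0.1406] y [-0.2563  0.9666 -0.0056] z [ 0.1373  0.0307 -0.9901] x-az -165.11 tilt 8.09 z-az 12.6
units [-0.0264 -0.0491  0.1842] rows>= 3.85
lid (array([544.6,  94.9]), array([139.6, 144.3]), 15.12)
lid inl (array([544.6,  94.9]), array([139.6, 144.3]), 15.12) plane [-0.06289256 -0.01846686  0.11641227] 0.06545405047944909 16.363580836874426
orange [nan nan nan] (array([0., 0.]), array([0., 0.]), 0.0) nanm2.py:16: RuntimeWarning: Mean of empty slice
  print("orange",np.nanmean(W[o],0),rect(np.c_[X[o],Y[o]]),np.nanpercentile(Z[o],[2,98]))
  return np.nanmean(a, axis, out=out, keepdims=keepdims)
```

View pics/w2.png

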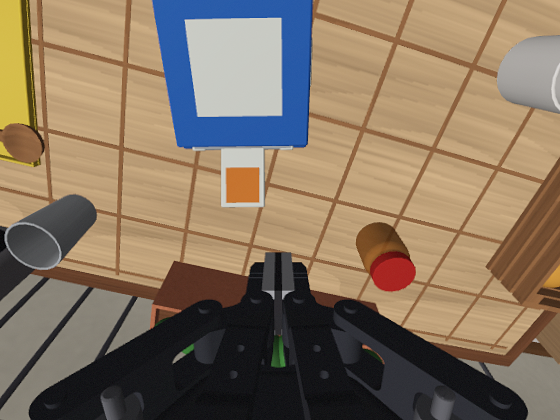

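The lid fills the top of the picture. The tab spans rows 150–207, columns 221–265, and the closed fingers are at (265,278). I'll read positions at these pixels.

Run:
```python
from h import *
r=dict(np.load("w2.npz"));W=cloud(r)
for n,(i,j) in dict(tabTL=(152,224),tabTR=(152,262),tabBL=(204,224),tabBR=(204,262),omid=(185,243),lidBL=(142,182),lidBR=(142,303),edge=(205,243)).items():
    print(n,np.nanmedian(W[i-1:i+2,j-1:j+2].reshape(-1,3),0).round(4))
print(cv2.cvtColor(r["pixels"],cv2.COLOR_RGB2HSV)[185,243])
```

```text
tabTL [0.6244 0.0953 0.0731]
tabTR [0.6135 0.1372 0.0733]
tabBL [0.6751 0.1092 0.1011]
tabBR [0.6636 0.1509 0.1013]
omid [0.6509 0.1251 0.0916]
lidBL [0.624  0.0482 0.0772]
lidBR [0.5897 0.1785 0.0761]
edge [0.6704 0.1303 0.1013]
[ 14 195 197]
```

```bash
python3 st.py 0.654 0.1264 0.125
python3 -m creep '{"hand":[0,0,0,0,0],"delta_pos":[[-0.010,-0.0093,0.043],[-0.010,-0.0093,0.043],[-0.010,-0.0093,0.043],[-0.010,-0.0093,0.043],[-0.010,-0.0093,0.043]],"turn":[0,0,0,0,0]}'
python3 st.py 0.654 0.1264 0.125;python3 st.py 0.654 0.1264 0.055
```

```text
t 6.07 p [0.6092 0.1562 0.2927] j [ 0.117  0.293  0.131  1.267  0.015 -0.142] gap -0.0002 F [ 0.7 -0.4  0.2] M [-0.06  0.13 -0.  ]
toolx [-0.9567 -0.2545 -0.1409] y [-0.2563  0.9666 -0.0055] z [ 0.1376  0.0308 -0.99  ] x-az -165.1 tilt 8.11 z-az 12.6
units [-0.0145 -0.0492  0.2141] rows>= 4.4
clock: 6.48
tcp_pos: [0.6816, 0.1356, 0.126]
orientation: [0.07, -0.129, 0.989, 0.006]
wrist_force: [0.1, -0.7, -0.7]
finger_gap: -0.0002
t 6.48 p [0.6816 0.1356 0.126 ] j [ 0.072  0.484  0.001  0.949  0.021 -0.186] gap -0.0002 F [ 0.1 -0.7 -0.7] M [-0.06  0.13 -0.04]
toolx [-0.9567 -0.2548 -0.1407] y [-0.2566  0.9665 -0.0056] z [ 0.1375  0.0307 -0.99  ] x-az -165.09 tilt 8.1 z-az 12.6
units [ 0.0361 -0.0022 -0.0039] rows>= 0.73
t 6.48 p [0.6816 0.1356 0.126 ] j [ 0.072  0.484  0.001  0.949  0.021 -0.186] gap -0.0002 F [ 0.1 -0.7 -0.7] M [-0.06  0.13 -0.04]
toolx [-0.9567 -0.2548 -0.1407] y [-0.2566  0.9665 -0.0056] z [ 0.1375  0.0307 -0.99  ] x-az -165.09 tilt 8.1 z-az 12.6
units [ 0.0485 -0.0017  0.0827] rows>= 1.92
```

```bash
python3 -m creep '{"hand":[0,0,0,0,0],"delta_pos":[[0.018,-0.001,-0.002],[0.018,-0.001,-0.002],[0,0,0],[0.0018,0,0.0124],[0.0018,0,0.0124]],"turn":[0,0,0,0,0]}'
python3 st.py 0.654 0.1264 0.055
python3 -m creep '{"hand":[0,0,0,0,0],"delta_pos":[[0.0014,0,0.01],[0.0014,0,0.01],[0.0014,0,0.01],[0.0014,0,0.01],[0,0,0]],"turn":[0,0,0,0,0]}'
python3 st.py 0.654 0.1264 0.05
```

```text
clock: 6.9
tcp_pos: [0.654, 0.1267, 0.1075]
orientation: [0.072, -0.129, 0.989, 0.006]
wrist_force: [0.5, 0.8, -0.1]
finger_gap: 0.0
t 6.9 p [0.654  0.1267 0.1075] j [ 0.061  0.443 -0.112  0.873  0.022 -0.197] gap 0.0 F [ 0.5  0.8 -0.1] M [-0.01  0.12 -0.05]
toolx [-0.9563 -0.2547 -0.1434] y [-0.2565  0.9665 -0.0061] z [ 0.1401  0.031  -0.9896] x-az -165.09 tilt 8.25 z-az 12.5
units [0.0095 0.     0.0649] rows>= 1.31
clock: 7.32
tcp_pos: [0.6546, 0.1269, 0.0753]
orientation: [0.073, -0.129, 0.989, 0.006]
wrist_force: [3.9, 0.3, 3.3]
finger_gap: 0.0003
t 7.32 p [0.6546 0.1269 0.0753] j [ 0.061  0.47  -0.156  0.8    0.023 -0.197] gap 0.0003 F [3.9 0.3 3.3] M [ 0.15 -0.58  0.02]
toolx [-0.9559 -0.2551 -0.1455] y [-0.257   0.9664 -0.006 ] z [ 0.1422  0.0316 -0.9893] x-az -165.06 tilt 8.37 z-az 12.5
units [ 0.0055 -0.0003  0.0312] rows>= 0.63
```

Contact, and the tab is moving. I'll continue down to about z = 0.053, checking the force as I go.

```bash
python3 -m creep '{"hand":[0,0,0,0,0],"delta_pos":[[0.0012,0,0.008],[0.0012,0,0.008],[0.001,0,0.006],[0,0,0],[0,0,0]],"turn":[0,0,0,0,0]}'
python3 st.py 0.654 0.1264 0.05
python3 - <<'E'
from h import *
r=env.read_camera("scene");p=cv2.resize(r["pixels"][160:290,250:400],None,fx=4,fy=4,interpolation=cv2.INTER_CUBIC);cv2.imwrite("pics/s3.png",p[:,:,::-1])
E
```

```text
clock: 7.73
tcp_pos: [0.6537, 0.1265, 0.0589]
orientation: [0.072, -0.129, 0.989, 0.006]
wrist_force: [2.9, 0.6, 8.8]
finger_gap: 0.0001
t 7.73 p [0.6537 0.1265 0.0589] j [ 0.061  0.485 -0.177  0.765  0.023 -0.198] gap 0.0001 F [2.9 0.6 8.8] M [ 0.18 -0.38  0.03]
toolx [-0.9561 -0.255  -0.1446] y [-0.2568  0.9664 -0.0062] z [ 0.1414  0.0312 -0.9895] x-az -165.07 tilt 8.32 z-az 12.4
units [ 0.0013 -0.0002  0.0111] rows>= 0.22
```

View pics/s3.png

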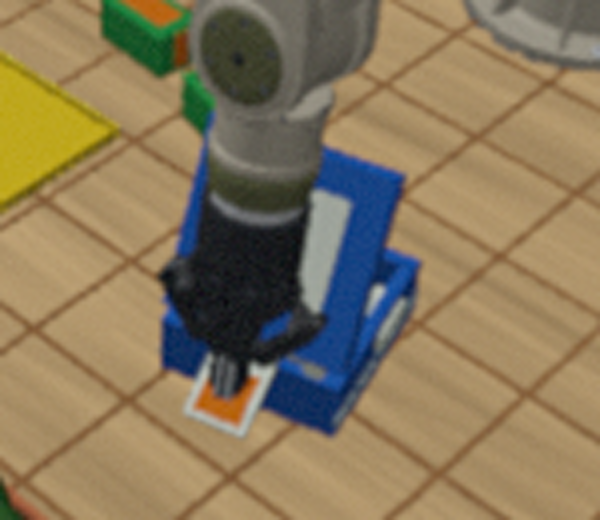

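The lid is about two thirds up, with the fingers on the tab at (375,228). I'll continue in small rows.

```bash
python3 -m creep '{"hand":[0,0,0,0,0],"delta_pos":[[0.0006,0,0.004],[0.0006,0,0.004],[0.0006,0,0.004],[0,0,0],[0,0,0]],"turn":[0,0,0,0,0]}'
python3 st.py
python3 -m creep '{"hand":[0,0,0,0,0],"delta_pos":[[0.0006,0,0.004],[0.0003,0,0.002],[0,0,0],[0,0,0],[0,0,0]],"turn":[0,0,0,0,0]}'
python3 st.py
```

```text
clock: 8.2
tcp_pos: [0.6593, 0.1273, 0.055]
orientation: [0.079, -0.13, 0.988, 0.006]
wrist_force: [2.9, 2.2, 25.4]
finger_gap: 0.0002
t 8.2 p [0.6593 0.1273 0.055 ] j [ 0.061  0.49  -0.182  0.742  0.024 -0.198] gap 0.0002 F [ 2.9  2.2 25.4] M [ 0.53 -1.06 -0.02]
toolx [-0.954  -0.2551 -0.1574] y [-0.2571  0.9664 -0.0077] z [ 0.154   0.0331 -0.9875] x-az -165.03 tilt 9.06 z-az 12.1
clock: 8.62
tcp_pos: [0.6616, 0.1276, 0.0535]
orientation: [0.082, -0.13, 0.988, 0.006]
wrist_force: [0.6, 2.8, 37.0]
finger_gap: -0.0001
t 8.62 p [0.6616 0.1276 0.0535] j [ 0.061  0.491 -0.185  0.732  0.024 -0.198] gap -0.0001 F [ 0.6  2.8 37. ] M [ 0.65 -0.8   0.09]
toolx [-0.9531 -0.2552 -0.1629] y [-0.2573  0.9663 -0.0085] z [ 0.1596  0.0338 -0.9866] x-az -165.01 tilt 9.39 z-az 11.9
```

Force rose to 37 N without further travel, so the lid is at its stop. Backing straight up and checking the lid angle.

```bash
python3 -m creep '{"hand":[0,0,0,0,0],"delta_pos":[[-0.003,0,-0.02],[-0.006,0,-0.04],[-0.007,0,-0.045],[-0.007,0,-0.045],[-0.007,0,-0.045]],"turn":[0,0,0,0,0]}'
python3 -m creep '{"hand":[0,0,20,85,85],"delta_pos":[[-0.007,0,-0.045],[-0.007,0,-0.045],[-0.007,0,-0.045],[0,0,0],[0,0,0]],"turn":[0,0,0,0,0]}'
python3 st.py
cat > lid.py <<'E'
from h import *
import sys
r=env.read_camera("top");W=cloud(r);X,Y,Z=W[...,0],W[...,1],W[...,2]
hsv=cv2.cvtColor(r["pixels"],cv2.COLOR_RGB2HSV);H,S,V=[hsv[...,i].astype(int) for i in range(3)]
e=np.array([.9636,.2672]);o=np.array([.529,.0915])
u=(X-o[0])*e[0]+(Y-o[1])*e[1];v=-(X-o[0])*e[1]+(Y-o[1])*e[0]
m=(Z>.1)&(u>-20e-3)&(u<.08)&(abs(v)<.075)&(H>95)&(H<130)
print("lid px",m.sum());
if m.sum()>30:
  c=np.polyfit(u[m],Z[m],1);print("slope ang",np.arctan(-c[0]),"max z",np.percentile(Z[m],98),"min u",np.percentile(u[m],2))
cv2.imwrite("pics/%s.png"%sys.argv[1],cv2.resize(r["pixels"][90:330,130:450],None,fx=2.5,fy=2.5,interpolation=cv2.INTER_CUBIC)[:,:,::-1])
np.savez(sys.argv[1]+".npz",**r)
pl=(Z>.03)&(X>.7)&(X<.95)&(Y>0)&(Y<.5);print("planter max z",np.nanpercentile(Z[pl],99) if pl.any() else None)
E
python3 lid.py t3
```

```text
clock: 9.03
tcp_pos: [0.6518, 0.1274, 0.2008]
orientation: [0.069, -0.129, 0.989, 0.006]
wrist_force: [1.4, 0.9, 0.3]
finger_gap: -0.0
clock: 9.45
tcp_pos: [0.6553, 0.1285, 0.3121]
orientation: [0.072, -0.129, 0.989, 0.006]
wrist_force: [-0.6, 0.0, -0.3]
finger_gap: 0.0357
t 9.45 p [0.6553 0.1285 0.3121] j [ 0.064  0.372  0.288  1.344  0.022 -0.194] gap 0.0357 F [-0.6  0.  -0.3] M [-0.04  0.1   0.04]
toolx [-0.9562 -0.2549 -0.1439] y [-0.2566  0.9665 -0.0064] z [ 0.1407  0.0308 -0.9896] x-az -165.08 tilt 8.28 z-az 12.3
lid px 648
slope ang 1.0232538928596442 max z 0.20921879667404136 min u 0.007330376493925498
planter max z 0.1409790245511887
```

View pics/t3.png

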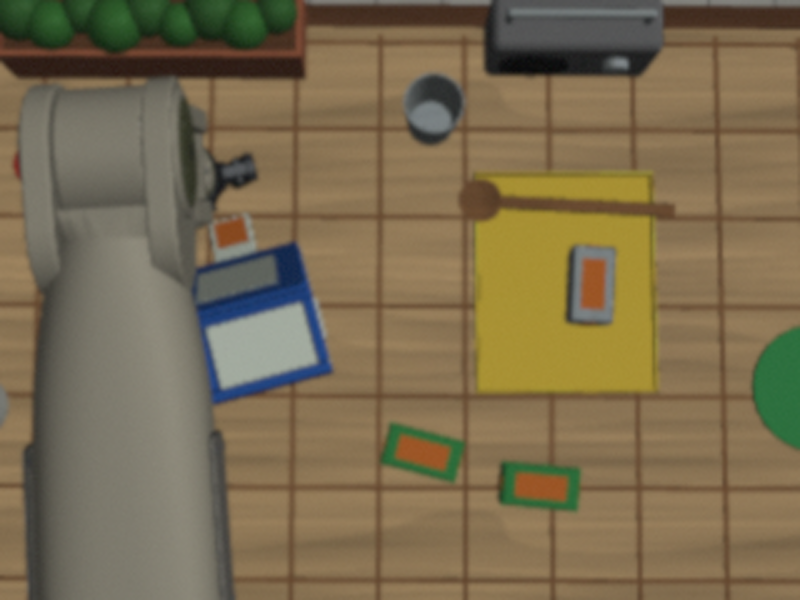

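The lid is up: its free edge is at z≈0.205 and u≈7 mm, which matches fully open. Next I'll move toward the pile's azimuth, turn the jaws for the pile, and lean the tool by stretching outward.

```bash
python3 st.py 0.78 -0.06 0.36
```

```text
t 9.5 p [0.6543 0.1284 0.3095] j [ 0.064  0.373  0.284  1.343  0.022 -0.194] gap 0.0433 F [ 1.1 -0.1 -0.6] M [-0.01  0.16 -0.01]
toolx [-0.9568 -0.2549 -0.1398] y [-0.2567  0.9665 -0.0057] z [ 0.1365  0.0305 -0.9902] x-az -165.08 tilt 8.04 z-az 12.6
units [-0.0991 -0.2683 -0.0482] rows>= 5.8
```

```bash
python3 -m creep '{"hand":[85,85,85,85,85],"delta_pos":[[-0.017,-0.045,-0.008],[-0.017,-0.045,-0.008],[-0.017,-0.045,-0.008],[-0.017,-0.045,-0.008],[-0.017,-0.045,-0.008]],"turn":[0,0,0,0,0]}' >/dev/null
python3 -m creep '{"hand":[85,85,85,85,85],"delta_pos":[[-0.017,-0.045,-0.008],[0,0,0],[0,0,0],[0,0,0],[0,0,0]],"turn":[0,1,1,1,0.6]}'
python3 st.py 
python3 -m creep '{"hand":[85,85,85,85,85],"delta_pos":[[-0.05,0,-0.01],[-0.05,0,-0.01],[-0.05,0,-0.01],[-0.05,0,-0.01],[-0.05,0,-0.01]],"turn":[0,0,0,0,0]}'
python3 st.py
```

```text
clock: 10.33
tcp_pos: [0.7809, -0.0586, 0.3549]
orientation: [0.065, 0.03, 0.997, 0.018]
wrist_force: [0.2, 0.4, 0.7]
finger_gap: 0.085
t 10.33 p [ 0.7809 -0.0586  0.3549] j [-0.198  0.725  0.987  1.711  0.057 -0.135] gap 0.085 F [0.2 0.4 0.7] M [-0.03  0.15 -0.06]
toolx [-0.9899  0.0614 -0.1278] y [0.0568 0.9976 0.0392] z [ 0.1299  0.0316 -0.991 ] x-az 176.45 tilt 7.68 z-az 13.7
clock: 10.75
tcp_pos: [0.8654, -0.0609, 0.3555]
orientation: [0.127, 0.029, 0.991, 0.013]
wrist_force: [0.2, 1.3, -0.3]
finger_gap: 0.0848
t 10.75 p [ 0.8654 -0.0609  0.3555] j [-0.184  0.874  1.26   1.708  0.064 -0.118] gap 0.0848 F [ 0.2  1.3 -0.3] M [-0.05  0.23  0.02]
toolx [-0.9659  0.0598 -0.2518] y [0.0534 0.9981 0.0321] z [ 0.2532  0.0175 -0.9672] x-az 176.46 tilt 14.7 z-az 4.0
```

```bash
python3 -m creep '{"hand":[85,85,85,85,85],"delta_pos":[[-0.05,0,0],[-0.05,0,0],[-0.05,0,0],[-0.05,0,0],[-0.05,0,0]],"turn":[0,0,0,0,0]}'
python3 st.py
```

```text
clock: 11.17
tcp_pos: [0.9473, -0.063, 0.345]
orientation: [0.201, 0.03, 0.979, 0.007]
wrist_force: [0.4, -0.2, 0.1]
finger_gap: 0.0852
t 11.17 p [ 0.9473 -0.063   0.345 ] j [-0.172  0.915  1.26   1.517  0.069 -0.097] gap 0.0852 F [ 0.4 -0.2  0.1] M [ 0.01  0.33 -0.04]
toolx [-0.9175  0.061  -0.393 ] y [0.0554 0.9981 0.0255] z [ 0.3939  0.0016 -0.9192] x-az 176.2 tilt 23.19 z-az 0.2
```

```bash
python3 -m creep '{"hand":[85,85,85,85,85],"delta_pos":[[-0.05,0,0],[-0.05,0,0],[-0.05,0,0],[0,0,0],[0,0,0]],"turn":[0,0,0,0,0]}' >/dev/null
python3 st.py 0.56 -0.30 0.24
```

```text
t 11.58 p [ 0.9883 -0.0645  0.3541] j [-0.167  0.926  1.261  1.414  0.072 -0.086] gap 0.0847 F [ 0.3 -0.8 -0.7] M [-0.02  0.43  0.03]
toolx [-0.8774  0.0606 -0.476 ] y [0.0569 0.9981 0.0221] z [ 0.4764 -0.0077 -0.8792] x-az 176.05 tilt 28.46 z-az -0.9
units [ 0.5198 -0.3275 -0.1274] rows>= 12.55
```

```bash
for k in 1; do
python3 -m creep '{"hand":[85,85,85,85,85],"delta_pos":[[0.04,-0.025,-0.01],[0.04,-0.025,-0.01],[0.04,-0.025,-0.01],[0.04,-0.025,-0.01],[0.04,-0.025,-0.01]],"turn":[0,0,0,0,0]}' >/dev/null
python3 -m creep '{"hand":[85,85,85,85,85],"delta_pos":[[0.04,-0.025,-0.01],[0.04,-0.025,-0.01],[0.04,-0.025,-0.01],[0.04,-0.025,-0.01],[0.04,-0.025,-0.01]],"turn":[0,0,0,0,0]}' >/dev/null
python3 -m creep '{"hand":[85,85,85,85,85],"delta_pos":[[0.04,-0.025,-0.01],[0.04,-0.025,-0.01],[0.04,-0.025,-0.01],[0,0,0],[0,0,0]],"turn":[0,0,0,0,0]}' 
done
python3 st.py
cat > pile.py <<'E'
from h import *
import sys
r=env.read_camera("wrist");W=cloud(r);np.savez(sys.argv[1]+".npz",**r)
cv2.imwrite("pics/%s.png"%sys.argv[1],r["pixels"][:,:,::-1])
X,Y,Z=W[...,0],W[...,1],W[...,2]
m=(abs(X-.591)<.07)&(abs(Y+.304)<.06)&(Z>.046)&(Z<.062)
print("pile top",m.sum(),np.nanmedian(Z[m]),rect(np.c_[X[m],Y[m]]))
print(env.pinpoint("wrist","stack_center"))
E
python3 pile.py w4
```

```text
clock: 12.83
tcp_pos: [0.5945, -0.283, 0.2539]
orientation: [0.247, 0.032, 0.968, 0.004]
wrist_force: [1.0, 0.6, 0.9]
finger_gap: 0.0853
t 12.83 p [ 0.5945 -0.283   0.2539] j [-0.702  0.147 -0.254  0.769  0.308 -0.572] gap 0.0853 F [1.  0.6 0.9] M [0.02 0.38 0.  ]
toolx [-0.8758  0.0645 -0.4783] y [0.0605 0.9979 0.0238] z [ 0.4789 -0.0081 -0.8778] x-az 175.79 tilt 28.62 z-az -1.0
pile top 5120 0.053892003198525495 (array([ 591. , -305.5]), array([50.8, 92.9]), 86.43)
[{'location': [75.7, 254.5], 'score': 0.56}]
```

View pics/w4.png

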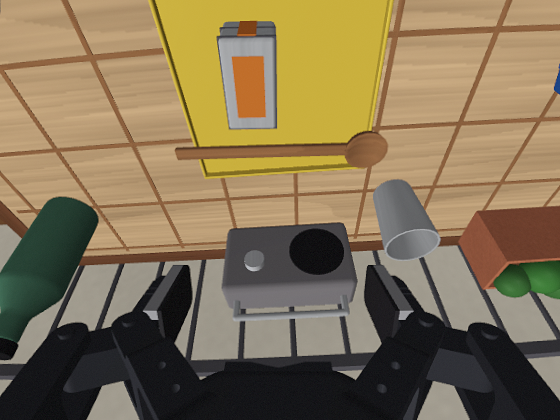

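The wrist view shows the steel pile at (80,248) on the tray, clear of the spoon at (150,280). The pile centre is (0.591,-0.3055), its yaw is -3.6° and its top is at 0.054. The jaws are aligned, so I'll descend.

```bash
python3 st.py 0.592 -0.3054 0.13;  python3 st.py 0.592 -0.3054 0.037 | tail -1
```

```text
t 12.93 p [ 0.5972 -0.2825  0.2555] j [-0.698  0.148 -0.25   0.768  0.308 -0.572] gap 0.0851 F [ 0.7  0.3 -0. ] M [ 0.01  0.4  -0.03]
toolx [-0.8746  0.0606 -0.4811] y [0.0572 0.9981 0.0218] z [ 0.4815 -0.0084 -0.8764] x-az 176.03 tilt 28.79 z-az -1.0
units [ 0.0794 -0.0324  0.1346] rows>= 3.19
units [ 0.1353 -0.0349  0.2365] rows>= 5.49
```

```bash
python3 -m creep '{"hand":[85,85,85,85,85],"delta_pos":[[0.02,-0.008,0.034],[0.02,-0.008,0.034],[0.02,-0.008,0.034],[0.019,-0.008,0.033],[0,0,0]],"turn":[0,0,0,0,0]}'
python3 st.py 0.592 -0.3054 0.037
python3 st.py 0.592 -0.3054 0.037|tail -1
```

```text
clock: 13.35
tcp_pos: [0.5899, -0.3019, 0.1223]
orientation: [0.244, 0.031, 0.969, 0.007]
wrist_force: [-1.0, 0.7, -1.3]
finger_gap: 0.0848
t 13.35 p [ 0.5899 -0.3019  0.1223] j [-0.735  0.272 -0.439  0.479  0.322 -0.609] gap 0.0848 F [-1.   0.7 -1.3] M [-0.01  0.52 -0.02]
toolx [-0.879   0.0628 -0.4727] y [0.0561 0.998  0.0283] z [ 0.4735 -0.0016 -0.8808] x-az 175.92 tilt 28.26 z-az -0.2
units [ 0.0479 -0.0072  0.0952] rows>= 2.14
units [ 0.0479 -0.0072  0.0952] rows>= 2.14
```

```bash
python3 -m creep '{"hand":[85,85,85,85,85],"delta_pos":[[0.012,-0.002,0.024],[0.012,-0.002,0.024],[0.012,-0.0016,0.024],[0.012,-0.0016,0.023],[0,0,0]],"turn":[0,0,0,0,0]}'
python3 st.py 0.592 -0.3054 0.037
python3 - <<'E'
from h import *
r=env.read_camera("scene");p=cv2.resize(r["pixels"][130:260,170:330],None,fx=4,fy=4,interpolation=cv2.INTER_CUBIC);cv2.imwrite("pics/s5.png",p[:,:,::-1])
r=env.read_camera("wrist");cv2.imwrite("pics/w5.png",r["pixels"][:,:,::-1])
E
```

```text
clock: 13.77
tcp_pos: [0.5946, -0.307, 0.0416]
orientation: [0.247, 0.03, 0.969, 0.005]
wrist_force: [-0.2, 0.7, 0.4]
finger_gap: 0.0852
t 13.77 p [ 0.5946 -0.307   0.0416] j [-0.736  0.384 -0.522  0.278  0.323 -0.611] gap 0.0852 F [-0.2  0.7  0.4] M [0.   0.52 0.03]
toolx [-0.8767  0.0606 -0.4772] y [0.0554 0.9982 0.025 ] z [ 0.4779 -0.0045 -0.8784] x-az 176.05 tilt 28.55 z-az -0.5
units [0.0057 0.0017 0.0035] rows>= 0.14
```

View pics/s5.png

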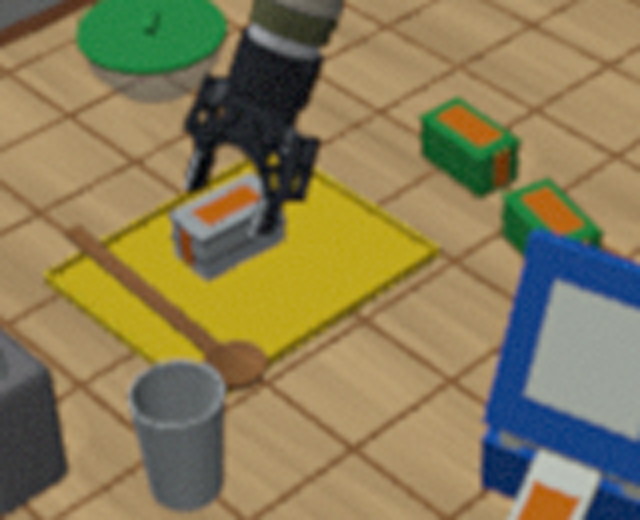

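View pics/w5.png

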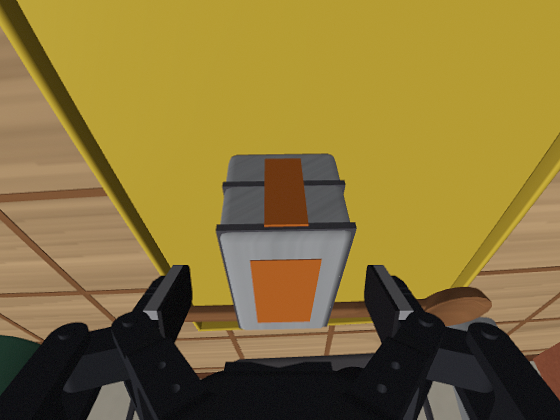

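The pile is straddled and centred between the fingers in both views. A small correction, then grip.

```bash
python3 -m creep '{"hand":[85,60,40,40,40],"delta_pos":[[0.005,0.0015,0.003],[0,0,0],[0,0,0],[0,0,0],[0,0,0]],"turn":[0,0,0,0,0]}' 70
python3 -m creep '{"hand":[40,40,40,40,40],"delta_pos":[[0,0,0],[0,0,0],[0,0,0],[0,0,0],[0,0,0]],"turn":[0,0,0,0,0]}' 70
python3 st.py
```

```text
clock: 14.28
tcp_pos: [0.5935, -0.3079, 0.0422]
orientation: [0.25, 0.03, 0.968, 0.003]
wrist_force: [-3.3, 2.6, 6.7]
finger_gap: 0.0488
clock: 14.7
tcp_pos: [0.5935, -0.3079, 0.0422]
orientation: [0.25, 0.03, 0.968, 0.003]
wrist_force: [-3.2, 2.3, 6.0]
finger_gap: 0.0487
t 14.7 p [ 0.5935 -0.3079  0.0422] j [-0.739  0.38  -0.531  0.266  0.325 -0.612] gap 0.0487 F [-3.2  2.3  6. ] M [0.34 0.34 0.2 ]
toolx [-0.8736  0.0595 -0.483 ] y [0.0563 0.9982 0.0212] z [ 0.4834 -0.0087 -0.8754] x-az 176.1 tilt 28.91 z-az -1.0
```

The grip is on (gap 48.7 mm), but the grasp point is only about 5 mm below the top. I'll reopen and regrip about 7 mm lower.

```bash
python3 -m creep '{"hand":[70,75,75,75,75],"delta_pos":[[0,0,0],[0,0,0],[0.0022,0.001,0.0045],[0.0022,0.001,0.0045],[0,0,0]],"turn":[0,0,0,0,0]}' 70
python3 st.py 0.592 -0.3054 0.035
python3 pile.py w6
```

```text
clock: 15.12
tcp_pos: [0.5926, -0.3053, 0.0311]
orientation: [0.248, 0.03, 0.968, 0.004]
wrist_force: [-0.0, 0.6, 0.4]
finger_gap: 0.0751
t 15.12 p [ 0.5926 -0.3053  0.0311] j [-0.736  0.395 -0.543  0.244  0.322 -0.609] gap 0.0751 F [-0.   0.6  0.4] M [-0.    0.47  0.01]
toolx [-0.8755  0.0609 -0.4794] y [0.0569 0.9981 0.0229] z [ 0.4799 -0.0072 -0.8773] x-az 176.02 tilt 28.68 z-az -0.9
units [-0.0017 -0.     -0.0047] rows>= 0.1
pile top 15504 0.053862543980651975 (array([ 589.7, -308.3]), array([107.6,  91.8]), 87.24)
[]
```

```bash
python3 -m creep '{"hand":[50,40,40,40,40],"delta_pos":[[0,0,-0.002],[0,0,0],[0,0,0],[0,0,0],[0,0,0]],"turn":[0,0,0,0,0]}' 80
python3 st.py
python3 -m creep '{"hand":[40,40,40,40,40],"delta_pos":[[-0.005,0,-0.009],[-0.01,0,-0.018],[-0.014,0,-0.026],[-0.014,0,-0.026],[-0.014,0,-0.026]],"turn":[0,0,0,0,0]}' 80
python3 st.py
```

```text
clock: 15.63
tcp_pos: [0.5928, -0.3065, 0.0346]
orientation: [0.249, 0.03, 0.968, 0.003]
wrist_force: [-3.2, -0.5, 5.1]
finger_gap: 0.0488
t 15.63 p [ 0.5928 -0.3065  0.0346] j [-0.737  0.389 -0.541  0.248  0.323 -0.61 ] gap 0.0488 F [-3.2 -0.5  5.1] M [-0.16  0.52 -0.04]
toolx [-0.8743  0.06   -0.4817] y [0.0571 0.9982 0.0207] z [ 0.4821 -0.0094 -0.8761] x-az 176.07 tilt 28.83 z-az -1.1
clock: 16.05
tcp_pos: [0.5912, -0.3072, 0.1295]
orientation: [0.247, 0.03, 0.968, 0.004]
wrist_force: [-0.0, -0.0, -3.3]
finger_gap: 0.0489
t 16.05 p [ 0.5912 -0.3072  0.1295] j [-0.741  0.267 -0.429  0.487  0.324 -0.614] gap 0.0489 F [-0.  -0.  -3.3] M [-0.05  0.63 -0.  ]
toolx [-0.8757  0.061  -0.479 ] y [0.0567 0.9981 0.0234] z [ 0.4795 -0.0067 -0.8775] x-az 176.02 tilt 28.65 z-az -0.8
```

The pile is held (−3.3 N). Now I need the lean direction to go from −1° to 15.5° azimuth. I'll lift and see whether pushing past the inner reach limit takes the lean out.

```bash
python3 st.py 0.5 0.075 0.36|tail -1
python3 -m creep '{"hand":[40,40,40,40,40],"delta_pos":[[-0.02,0,-0.04],[-0.02,0,-0.04],[-0.02,0,-0.04],[-0.02,0,-0.04],[-0.02,0,-0.04]],"turn":[0,0,0,0,0]}' 80 >/dev/null
python3 st.py 0.5 0.075 0.36
```

```text
units [-0.009   0.4771 -0.3106] rows>= 11.39
t 16.47 p [ 0.584  -0.3106  0.3094] j [-0.754  0.142 -0.122  0.922  0.329 -0.627] gap 0.0491 F [ 1.6 -0.7 -3.3] M [-0.01  0.55 -0.06]
toolx [-0.8754  0.0607 -0.4796] y [0.0567 0.9981 0.0228] z [ 0.4801 -0.0072 -0.8772] x-az 176.03 tilt 28.69 z-az -0.9
units [ 0.0909  0.4766 -0.1094] rows>= 9.95
```

```bash
python3 -m creep '{"hand":[40,40,40,40,40],"delta_pos":[[0.009,0.047,-0.012],[0.009,0.047,-0.012],[0.009,0.047,-0.012],[0.009,0.047,-0.012],[0.009,0.047,-0.012]],"turn":[0,0,0,0,0]}' 80 >/dev/null
python3 -m creep '{"hand":[40,40,40,40,40],"delta_pos":[[0.009,0.047,-0.011],[0.009,0.047,-0.011],[0.009,0.047,-0.011],[0.009,0.047,-0.011],[0.009,0.047,-0.011]],"turn":[0,0,0,0,0]}' 80 >/dev/null
python3 st.py
python3 -m creep '{"hand":[40,40,40,40,40],"delta_pos":[[0.04,0,-0.022],[0.04,0,-0.022],[0.04,0,-0.022],[0,0,0],[0,0,0]],"turn":[0,0,0,0,0]}' 80 >/dev/null
python3 st.py
```

```text
t 17.3 p [0.4972 0.0706 0.3622] j [-0.02  -0.242 -0.371  0.94   0.001  0.043] gap 0.0488 F [ 0.1 -0.3 -2.9] M [0.02 0.55 0.  ]
toolx [-0.8751  0.0608 -0.4801] y [0.0572 0.9981 0.0221] z [ 0.4805 -0.0081 -0.877 ] x-az 176.03 tilt 28.72 z-az -1.0
t 17.72 p [0.3878 0.0757 0.3627] j [-0.009 -0.462 -0.496  1.034 -0.003  0.052] gap 0.0489 F [ 0.5 -0.7 -2.5] M [-0.    0.65 -0.04]
toolx [-0.8742  0.0591 -0.4819] y [0.0554 0.9982 0.022 ] z [ 0.4824 -0.0074 -0.8759] x-az 176.13 tilt 28.84 z-az -0.9
```

```bash
python3 -m creep '{"hand":[40,40,40,40,40],"delta_pos":[[0.045,0,0.013],[0.045,0,0.013],[0.045,0,0.013],[0.045,0,0.013],[0,0,0]],"turn":[0,0,0,0,0]}' 80 >/dev/null
python3 st.py
python3 -m creep '{"hand":[40,40,40,40,40],"delta_pos":[[0.04,0,-0.02],[0.04,0,-0.02],[0,0,0],[0,0,0],[0,0,0]],"turn":[0,0,0,0,0]}' 80 >/dev/null
python3 st.py
```

```text
t 18.13 p [0.2746 0.0835 0.2454] j [ 0.041 -0.702 -0.845  0.945 -0.027  0.096] gap 0.0491 F [-0.5 -0.6 -5.2] M [-0.05  0.89 -0.02]
toolx [-0.8838  0.0594 -0.4642] y [0.0565 0.9982 0.0203] z [ 0.4645 -0.0083 -0.8855] x-az 176.15 tilt 27.68 z-az -1.0
t 18.55 p [0.2134 0.0877 0.2547] j [ 0.127 -0.857 -0.85   1.078 -0.069  0.171] gap 0.049 F [ 0.5 -0.5 -1.7] M [0.04 0.62 0.03]
toolx [-0.8739  0.0602 -0.4823] y [0.0566 0.9982 0.0221] z [ 0.4828 -0.008  -0.8757] x-az 176.06 tilt 28.87 z-az -0.9
```

Run:
```python
from h import *
from scipy.optimize import least_squares
D=[((.1498,.5547,.2414),(1.1674,.314,.045,1.3036)),((.2653,.411,.2424),(.833,.147,-.168,1.255)),((.4963,.134,.2743),(.107,.187,-.042,1.342)),
((.805,.2091,.2608),(.156,.978,1.26,1.806)),((.8397,.2184,.2513),(.16,.995,1.264,1.726)),((.812,.2114,.3203),(.156,.91,1.264,1.783)),((.6085,.1561,.2927),(.117,.292,.129,1.267)),
((.6553,.1285,.3121),(.064,.372,.288,1.344)),((.9473,-.063,.345),(-.172,.915,1.26,1.517)),((.4972,.0706,.3622),(-.02,-.242,-.371,.94)),((.3878,.0757,.3627),(-.009,-.462,-.496,1.034)),((.2746,.0835,.2454),(.041,-.702,-.845,.945)),((.6537,.1265,.0589),(.061,.485,-.177,.765))]
P=np.array([d[0] for d in D]);J=np.array([d[1] for d in D])
def fk(t,J):
    a,zs,L1,L2,e,L3,d=t;j1,j2,j3,j4=J.T;f=j2-j3;p=f+j4
    r=a+L1*np.sin(j2)+L2*np.cos(f)+e*np.sin(f)+L3*np.cos(p);z=zs+L1*np.cos(j2)-L2*np.sin(f)+e*np.cos(f)-L3*np.sin(p)
    return np.c_[r*np.cos(j1)-d*np.sin(j1),r*np.sin(j1)+d*np.cos(j1),z]
s=least_squares(lambda t:(fk(t,J)-P).ravel(),[0,.3,.4,.4,0,.25,.08]);print(s.x.round(4),"rms",np.sqrt(np.mean(s.fun**2)),abs(s.fun).max())
a,zs,L1,L2,e,L3,d=s.x
# inner boundary at j3=-1.03, various pitch/j2
for tilt in(29,15,0):
  for j2 in(-.86,-.6,-.4,-.2,0,.2,.4):
    j3=-1.03;p=np.pi/2-np.radians(tilt);j4=p-(j2-j3)
    x=fk(s.x,np.array([[0,j2,j3,j4]]))[0];print(tilt,j2,x.round(3),"j4",round(j4,2),end=" | ")
  print()
f=np.load("c0.npz")
for n in("scene","top"):
    r={k[len(n):]:f[k] for k in f if k.startswith(n)};W=cloud(r)
    for x0 in(-.2,0,.2,.4,.6):
        print(n,x0,[ (lambda m: round(float(np.nanpercentile(W[...,2][m],99)),2) if m.sum()>5 else None)((W[...,0]>x0)&(W[...,0]<x0+.2)&(W[...,1]>y0)&(W[...,1]<y0+.1)) for y0 in np.arange(.4,1.1,.1)])
```

```text
[-3.000e-04  2.335e-01  5.184e-01  4.098e-01  5.540e-02  4.296e-01
  8.270e-02] rms 0.003512030325977283 0.017139461599038536
29 -0.86 [0.228 0.083 0.181] j4 0.89 | 29 -0.6 [0.311 0.083 0.165] j4 0.63 | 29 -0.4 [0.37  0.083 0.139] j4 0.43 | 29 -0.2 [0.422 0.083 0.101] j4 0.23 | 29 0 [0.466 0.083 0.053] j4 0.03 | 29 0.2 [ 0.5    0.083 -0.002] j4 -0.17 | 29 0.4 [ 0.522  0.083 -0.063] j4 -0.37 | 
15 -0.86 [0.131 0.083 0.142] j4 1.14 | 15 -0.6 [0.214 0.083 0.126] j4 0.88 | 15 -0.4 [0.273 0.083 0.099] j4 0.68 | 15 -0.2 [0.325 0.083 0.062] j4 0.48 | 15 0 [0.369 0.083 0.014] j4 0.28 | 15 0.2 [ 0.403  0.083 -0.041] j4 0.08 | 15 0.4 [ 0.425  0.083 -0.102] j4 -0.12 | 
0 -0.86 [0.02  0.083 0.127] j4 1.4 | 0 -0.6 [0.103 0.083 0.111] j4 1.14 | 0 -0.4 [0.162 0.083 0.085] j4 0.94 | 0 -0.2 [0.214 0.083 0.047] j4 0.74 | 0 0 [ 0.258  0.083 -0.   ] j4 0.54 | 0 0.2 [ 0.292  0.083 -0.056] j4 0.34 | 0 0.4 [ 0.314  0.083 -0.117] j4 0.14 | 
scene -0.2 [0.01, 0.01, 0.01, -0.74, -0.74, -0.74, None]
scene 0 [0.68, 0.39, 0.01, -0.74, -0.74, -0.74, None]
scene 0.2 [0.01, 0.01, 0.01, 0.01, None, None, None]
scene 0.4 [0.09, 0.09, 0.09, 0.09, None, None, None]
scene 0.6 [0.01, 0.09, 0.09, 0.09, None, None, None]
top -0.2 [0.01, 0.01, 0.01, 0.01, None, None, None]
top 0 [0.35, 0.47, 0.3, 0.01, None, None, None]
top 0.2 [0.01, 0.01, 0.01, 0.01, None, None, None]
top 0.4 [0.09, 0.09, 0.09, 0.09, None, -0.27, -0.36]
top 0.6 [0.01, 0.09, 0.09, 0.09, None, -0.27, None]
```

My FK fit shows the inner limit is too close to the base to use. The left side is clear, though, with nothing there above 0.09 m. Stretching outward at arm azimuth ≈85° adds exactly the sideways lean I need (≈8°), so I'll swing there.

```bash
python3 -m creep '{"hand":[40,40,40,40,40],"delta_pos":[[-0.04,0,-0.01],[-0.045,0,-0.01],[-0.045,0,-0.015],[-0.045,0,-0.015],[0,0,-0.03]],"turn":[0,0,0,0,0]}' 80 >/dev/null
python3 st.py 0.12 0.5 0.42
```

```text
t 18.97 p [0.311  0.0785 0.38  ] j [ 0.008 -0.611 -0.506  1.171 -0.014  0.071] gap 0.0492 F [ 1.3 -0.1 -1.6] M [ 0.04  0.54 -0.03]
toolx [-0.8732  0.0633 -0.4832] y [0.0603 0.9979 0.0217] z [ 0.4836 -0.0102 -0.8753] x-az 175.86 tilt 28.93 z-az -1.2
units [ 0.2177  0.5125 -0.1646] rows>= 11.61
```

```bash
cat >> st.py <<'E'
# pile attitude if rigid in the grip since the grasp (flat, yaw -3.6 then)
import os
if os.path.exists("grasp.npy"):
    B=Rm@np.load("grasp.npy")
    print("pile yaw",round(np.degrees(np.arctan2(B[1,0],B[0,0])),2),"x-up deg",round(np.degrees(np.arcsin(B[2,0])),2),"y-up deg",round(np.degrees(np.arcsin(B[2,1])),2))
E
python3 - <<'E'
from h import *
G=np.array([[-.8743,.0571,.4821],[.06,.9982,-.0094],[-.4817,.0207,-.8761]])
G=R.from_matrix(G).as_matrix()
np.save("grasp.npy",G.T@R.from_euler("z",-3.57,degrees=True).as_matrix())
E
python3 st.py
```

```text
t 18.97 p [0.311  0.0785 0.38  ] j [ 0.008 -0.611 -0.506  1.171 -0.014  0.071] gap 0.0492 F [ 1.3 -0.1 -1.6] M [ 0.04  0.54 -0.03]
toolx [-0.8732  0.0633 -0.4832] y [0.0603 0.9979 0.0217] z [ 0.4836 -0.0102 -0.8753] x-az 175.86 tilt 28.93 z-az -1.2
pile yaw -3.75 x-up deg 0.1 y-up deg 0.06
```

```bash
python3 -m creep '{"hand":[40,40,40,40,40],"delta_pos":[[-0.01,0.048,-0.002],[-0.01,0.048,-0.002],[-0.01,0.048,-0.002],[-0.01,0.048,-0.002],[-0.01,0.048,-0.002]],"turn":[0,0,0,0,0]}' 80 >/dev/null
python3 -m creep '{"hand":[40,40,40,40,40],"delta_pos":[[-0.01,0.048,-0.002],[-0.01,0.048,-0.002],[0.03,0.032,-0.02],[0.03,0.032,-0.02],[0.03,0.032,-0.02]],"turn":[0,0,0,0,0]}' 80 >/dev/null
python3 -m creep '{"hand":[40,40,40,40,40],"delta_pos":[[0.03,0.032,-0.02],[0.03,0.032,-0.02],[0.03,0.032,-0.02],[0.03,0.032,-0.02],[0.03,0.032,-0.02]],"turn":[0,0,0,0,0]}' 80 >/dev/null
python3 st.py 0 0.7 0.42
```

```text
t 20.22 p [0.1418 0.549  0.4414] j [ 1.419  0.262  0.375  1.61  -0.494  1.465] gap 0.0488 F [ 0.8  1.8 -1.6] M [0.08 0.6  0.08]
toolx [-0.876   0.0619 -0.4783] y [0.0581 0.998  0.0229] z [ 0.4788 -0.0077 -0.8779] x-az 175.96 tilt 28.61 z-az -0.9
units [ 0.1797  0.1775 -0.0628] rows>= 5.21
pile yaw -3.62 x-up deg -0.22 y-up deg 0.12
```

```bash
python3 -m creep '{"hand":[40,40,40,40,40],"delta_pos":[[0,0.05,0.01],[0,0.05,0.01],[0,0.05,0.01],[0,0.05,0.01],[0,0.05,0]],"turn":[0,0,0,0,0]}' 80 >/dev/null
python3 st.py
python3 -m creep '{"hand":[40,40,40,40,40],"delta_pos":[[0,0.05,0],[0,0.05,0],[0,0.05,0],[0,0,0],[0,0,0]],"turn":[0,0,0,0,0]}' 80 >/dev/null
python3 st.py
```

```text
t 20.63 p [0.1701 0.7297 0.4137] j [ 1.418  0.754  1.114  1.859 -0.494  1.463] gap 0.0487 F [ 0.5  2.4 -2. ] M [0.1  0.54 0.08]
toolx [-0.8762  0.0609 -0.478 ] y [0.0577 0.9981 0.0213] z [ 0.4784 -0.0089 -0.8781] x-az 176.03 tilt 28.59 z-az -1.1
pile yaw -3.6 x-up deg -0.24 y-up deg 0.03
t 21.05 p [0.1786 0.7952 0.3822] j [ 1.422  0.875  1.264  1.815 -0.5    1.43 ] gap 0.0491 F [ 0.1  0.1 -0.8] M [-0.08  0.65  0.01]
toolx [-0.8698  0.0601 -0.4897] y [0.0253 0.9967 0.0772] z [ 0.4927  0.0548 -0.8685] x-az 176.05 tilt 29.72 z-az 6.3
pile yaw -1.8 x-up deg 0.59 y-up deg 3.25
```

```bash
python3 -m creep '{"hand":[40,40,40,40,40],"delta_pos":[[0,0.05,0],[0,0.05,0],[0,0,0],[0,0,0],[0,0,0]],"turn":[0,0,0,0,0]}' 80 >/dev/null
python3 st.py
```

```text
t 21.47 p [0.1815 0.8333 0.3684] j [ 1.426  0.9    1.265  1.726 -0.503  1.405] gap 0.0487 F [-0.6  0.7 -1.7] M [-0.18  0.65 -0.05]
toolx [-0.8642  0.0625 -0.4993] y [-0.0018  0.9919  0.1273] z [ 0.5032  0.111  -0.857 ] x-az 175.86 tilt 31.01 z-az 12.4
pile yaw -0.37 x-up deg 1.38 y-up deg 6.14
```

```bash
python3 -m creep '{"hand":[40,40,40,40,40],"delta_pos":[[0,0.05,0],[0,0.01,0],[0,0,0],[0,0,0],[0,0,0]],"turn":[0,0,0,0,0]}' 80 >/dev/null
python3 st.py
python3 -m creep '{"hand":[40,40,40,40,40],"delta_pos":[[0.02,-0.05,0],[0,-0.05,0],[0,-0.05,0],[0,-0.05,0],[0,-0.05,0]],"turn":[0,0,-1,-1,-1]}' 80 >/dev/null
python3 st.py
```

```text
t 21.88 p [0.1824 0.8564 0.3588] j [ 1.429  0.917  1.265  1.672 -0.504  1.389] gap 0.0489 F [ 0.6 -0.3 -2.4] M [-0.14  0.73 -0.02]
toolx [-0.861   0.063  -0.5046] y [-0.0189  0.9876  0.1556] z [ 0.5082  0.1435 -0.8492] x-az 175.81 tilt 31.88 z-az 15.8
pile yaw 0.51 x-up deg 1.85 y-up deg 7.78
t 22.3 p [0.1872 0.7192 0.3411] j [ 1.393  0.447  0.364  1.221 -0.494  1.111] gap 0.0491 F [ 0.7  1.2 -0. ] M [-0.12  0.59 -0.04]
toolx [-0.8323 -0.1717 -0.5271] y [-0.2221  0.9745  0.0332] z [ 0.5079  0.1447 -0.8492] x-az -168.34 tilt 31.88 z-az 15.9
pile yaw 12.44 x-up deg 3.02 y-up deg 0.74
```

Pile held, lean azimuth 15.9°, pile yaw 12.4°. The arm is out of the way, so I'll take a top view to measure the open tiffin and check the lid and the other things.

```bash
python3 -m creep '{"hand":[40,40,40,40,40],"delta_pos":[[0.02,0,-0.03],[0.02,0,-0.03],[0,0,0],[0,0,0],[0,0,0]],"turn":[-0.4,0,0,0,0]}' 80 >/dev/null
python3 st.py 0.35 0.35 0.40
python3 lid.py t7
python3 - <<'E'
from h import *
r=dict(np.load("t7.npz"));W=cloud(r);X,Y,Z=W[...,0],W[...,1],W[...,2]
hsv=cv2.cvtColor(r["pixels"],cv2.COLOR_RGB2HSV);H,S,V=[hsv[...,i].astype(int) for i in range(3)]
m=(Z>.045)&(Z<.066)&(X>.42)&(X<.7)&(abs(Y-.09)<.13)
m=m&~((H<25))
print("rim",m.sum(),rect(np.c_[X[m],Y[m]]),np.median(Z[m]))
for th in (14.5,15.5,16.5):
    e=np.array([np.cos(np.radians(th)),np.sin(np.radians(th))]);u=X*e[0]+Y*e[1];v=-X*e[1]+Y*e[0]
    print(th,"u",np.percentile(u[m],[0.5,1,99,99.5]).round(4),"v",np.percentile(v[m],[.5,1,99,99.5]).round(4))
p=cv2.resize(r["pixels"][165:265,180:290],None,fx=6,fy=6,interpolation=cv2.INTER_CUBIC);cv2.imwrite("pics/t7b.png",p[:,:,::-1])
fl=(Z>.005)&(Z<.025)&(abs(X-.52)<.05)&(abs(Y-.09)<.06)
print("floor",fl.sum(),np.median(Z[fl]) if fl.any() else None, rect(np.c_[X[fl],Y[fl]]) if fl.any() else None)
E
```

```text
t 22.72 p [0.137  0.7084 0.3666] j [ 1.466  0.436  0.411  1.317 -0.512  1.161] gap 0.0487 F [ 1.   0.5 -1.6] M [-0.23  0.69  0.02]
toolx [-0.8249 -0.2003 -0.5286] y [-0.2471  0.9688  0.0185] z [ 0.5084  0.1459 -0.8487] x-az -166.35 tilt 31.93 z-az 16.0
units [-0.152  -0.499   0.0346] rows>= 10.46
pile yaw 13.95 x-up deg 3.11 y-up deg -0.11
lid px 836
slope ang 0.9823214757931654 max z 0.20901277692559167 min u 0.0074369444518903914
planter max z 0.14047403047625498
rim 597 (array([556.5,  96.8]), array([188.3, 153.4]), 15.42) 0.056670539593689506
14.5 u [0.4694 0.4698 0.644  0.6479] v [-0.122  -0.1214  0.0288  0.0289]
15.5 u [0.4679 0.4683 0.6427 0.6467] v [-0.1314 -0.1308  0.0192  0.0198]
16.5 u [0.4663 0.4667 0.6413 0.6452] v [-0.1407 -0.14    0.0099  0.0107]
floor 489 0.02287473051209621 (array([516. ,  89.2]), array([ 93.3, 117.5]), 1.17)
```

View pics/t7b.png

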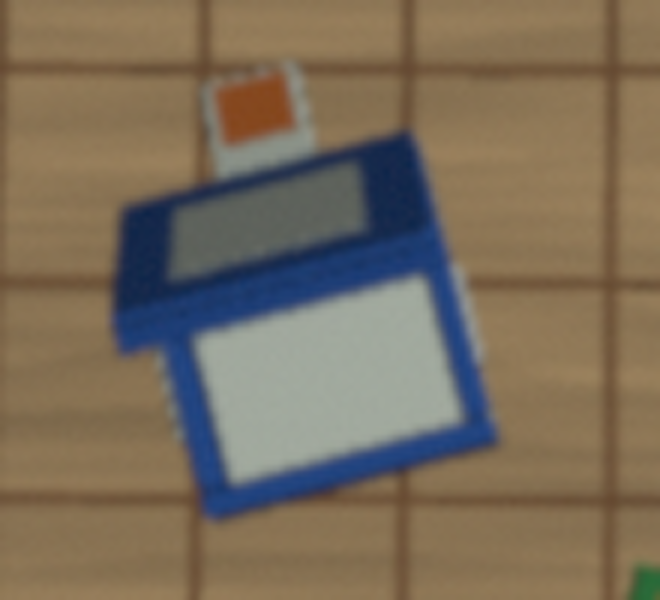

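Tiffin yaw is 15.4° and its origin is about (0.529, 0.090). The lid still stands with its free edge at z≈0.21. I'll compute the TCP waypoints for the packed pile.

```bash
cat > tgt.py <<'E'
from h import *
G=np.load("grasp.npy")  # pile axes in tool
B0=R.from_euler("z",-3.57,degrees=True).as_matrix(); G0=B0@G.T
off=G0.T@(np.array([.591,-.3058,.029])-np.array([.5928,-.3065,.0346])) # pile centre in tool frame
s=env.get_state();Rm=rot(s["orientation"]).as_matrix();p=np.array(s["tcp_pos"]);B=Rm@G
th=np.radians(15.4);e=np.array([np.cos(th),np.sin(th),0]);n=np.array([-e[1],e[0],0])
O=np.array([.529,.090,0])
cs=np.array([[a,b,c] for a in(-.045,.045) for b in(-.025,.025) for c in(-.025,.025)])@B.T
low=cs[:,2].min()
c=p+Rm@off; print("pile centre in tiffin uvz mm",(1e3*np.array([(c-O)@e,(c-O)@n,c[2]])).round(1),"lowest z",((c[2]+low)*1e3).round(1),"half-u",(1e3*(cs@e).max()).round(1))
def tcp(u,v,h): # h: lowest corner above the cavity floor
    cc=O+e*u+n*v; cc[2]=.014+h-low; return cc-Rm@off
for nm,(u,h) in dict(far=(-.10,.19),A=(-.003,.046),mid=(-.003,.02),low=(-.001,.002),bot=(-.001,0)).items():
    t=tcp(u,0,h);print(nm,t.round(4),"units from here",(Rm.T@(t-p)/.8).round(4),"rows",round(np.linalg.norm(t-p)/.04,1))
E
python3 tgt.py
```

```text
pile centre in tiffin uvz mm [-214.9  700.8  360. ] lowest z 332.5 half-u 46.9
far [0.4342 0.0633 0.2372] units from here [-0.0596 -0.8756  0.2086] rows 18.0
A [0.5277 0.089  0.0932] units from here [-0.0675 -0.8763  0.4254] rows 19.5
mid [0.5277 0.089  0.0672] units from here [-0.0503 -0.8769  0.453 ] rows 19.8
low [0.5297 0.0896 0.0492] units from here [-0.0405 -0.8772  0.4735] rows 20.0
bot [0.5297 0.0896 0.0472] units from here [-0.0392 -0.8772  0.4756] rows 20.0
```

```bash
python3 -m creep '{"hand":[40,40,40,40,40],"delta_pos":[[-0.003,-0.048,0.01],[-0.003,-0.048,0.01],[-0.003,-0.048,0.01],[-0.003,-0.048,0.01],[-0.003,-0.048,0.01]],"turn":[0,0,0,0,0]}' 80 >/dev/null
python3 -m creep '{"hand":[40,40,40,40,40],"delta_pos":[[-0.003,-0.048,0.01],[-0.003,-0.048,0.01],[-0.003,-0.048,0.01],[-0.003,-0.048,0.01],[-0.003,-0.048,0.01]],"turn":[0,0,0,0,0]}' 80 >/dev/null
python3 -m creep '{"hand":[40,40,40,40,40],"delta_pos":[[-0.003,-0.048,0.01],[-0.003,-0.048,0.01],[-0.003,-0.048,0.01],[-0.003,-0.048,0.01],[-0.003,-0.048,0.01]],"turn":[0,0,0,0,0]}' 80 >/dev/null
python3 st.py; python3 tgt.py
python3 - <<'E'
from h import *
r=env.read_camera("wrist");cv2.imwrite("pics/w8.png",r["pixels"][:,:,::-1])
E
```

```text
t 24.02 p [0.37   0.173  0.2733] j [ 0.22  -0.476 -0.747  0.743  0.028 -0.017] gap 0.0492 F [ 1.3  0.4 -3. ] M [-0.19  0.62 -0.07]
toolx [-0.8243 -0.2014 -0.5291] y [-0.2462  0.9691  0.0148] z [ 0.5097  0.1424 -0.8485] x-az -166.27 tilt 31.96 z-az 15.6
pile yaw 13.91 x-up deg 3.14 y-up deg -0.32
pile centre in tiffin uvz mm [-132.8  122.8  267.6] lowest z 240.1 half-u 46.9
far [0.4342 0.0633 0.2373] units from here [-0.0147 -0.1533  0.0596] rows 3.3
A [0.5277 0.089  0.0933] units from here [-0.0223 -0.1535  0.2765] rows 6.3
mid [0.5277 0.089  0.0673] units from here [-0.0051 -0.154   0.3041] rows 6.8
low [0.5297 0.0896 0.0493] units from here [ 0.0047 -0.1543  0.3245] rows 7.2
bot [0.5297 0.0896 0.0473] units from here [ 0.006  -0.1543  0.3267] rows 7.2
```

View pics/w8.png

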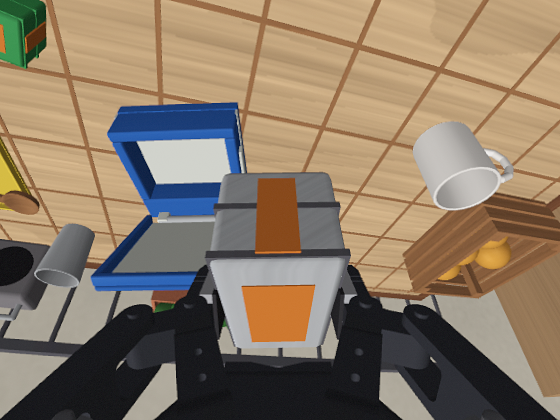

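The pile sits square in the jaws at (250,280), and the open tiffin is to its left at (200,180). On to the pre-entry point, then a check.

```bash
python3 -m creep '{"hand":[40,40,40,40,40],"delta_pos":[[-0.0037,-0.0383,0.0149],[-0.0037,-0.0383,0.0149],[-0.0037,-0.0383,0.0149],[-0.0037,-0.0383,0.0149],[0,0,0]],"turn":[0,0,0,0,0]}' 80 >/dev/null
python3 st.py; python3 tgt.py
python3 - <<'E'
from h import *
r=env.read_camera("wrist");cv2.imwrite("pics/w9.png",r["pixels"][:,:,::-1]);np.savez("w9.npz",**r)
E
```

```text
t 24.48 p [0.4361 0.0595 0.2358] j [-0.21  -0.369 -0.778  0.658  0.241 -0.382] gap 0.0488 F [ 0.2 -0.9 -2.3] M [-0.18  0.7  -0.03]
toolx [-0.8282 -0.1941 -0.5258] y [-0.2364  0.9716  0.0136] z [ 0.5082  0.1356 -0.8505] x-az -166.81 tilt 31.73 z-az 14.9
pile yaw 13.34 x-up deg 2.92 y-up deg -0.39
pile centre in tiffin uvz mm [-99.2  -4.2 230.1] lowest z 202.7 half-u 47.1
far [0.4342 0.0633 0.2371] units from here [ 0.0002  0.0052 -0.0019] rows 0.1
A [0.5277 0.089  0.0931] units from here [-0.0083  0.0064  0.2149] rows 4.3
mid [0.5277 0.089  0.0671] units from here [0.0088 0.0059 0.2426] rows 4.9
low [0.5297 0.0896 0.0491] units from here [0.0185 0.0057 0.263 ] rows 5.3
bot [0.5297 0.0896 0.0471] units from here [0.0199 0.0057 0.2652] rows 5.3
```

View pics/w9.png

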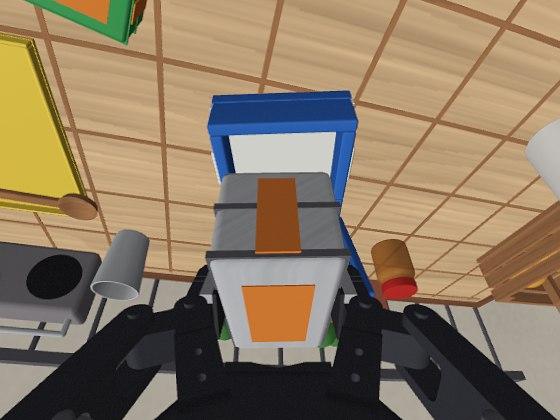

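The pile is lined up in front of the cavity. The blue front wall is at (115,283) and the cavity floor is visible above the pile. I'll check the wall's position with the wrist depth before entering.

Run:
```python
from h import *
r=dict(np.load("w9.npz"));W=cloud(r);X,Y,Z=W[...,0],W[...,1],W[...,2]
O=np.array([.529,.090]);th=np.radians(15.4);e=np.array([np.cos(th),np.sin(th)])
u=(X-O[0])*e[0]+(Y-O[1])*e[1];v=-(X-O[0])*e[1]+(Y-O[1])*e[0]
for c in(240,260,283,310,330):
    col=[(i,round(1e3*u[i,c]),round(1e3*v[i,c]),round(1e3*Z[i,c])) for i in range(92,150,3)]
    print(c,[x for x in col if -75<x[1]<-35])
hsv=cv2.cvtColor(r["pixels"],cv2.COLOR_RGB2HSV);b=(hsv[...,0]>105)&(hsv[...,0]<125)&(hsv[...,1]>120)&(Z>.052)&(Z<.06)&(abs(u)<.08)
print("rim",b.sum(),"u",(1e3*np.percentile(u[b],[1,50,99])).round(1),"v",(1e3*np.percentile(v[b],[.5,99.5])).round(1))
f=b&(u<-.045);c=np.polyfit(v[f],u[f],1);print("rim front yaw err deg",-np.degrees(np.arctan(c[0])),"u mid of front rim",np.percentile(u[f&(abs(v)<.05)],[2,50,98])*1e3)
```

```text
240 [(92, -66, -43, 1), (95, -63, -44, 2), (98, -63, -43, 9), (101, -62, -43, 13), (104, -64, -42, 21), (107, -64, -42, 27), (110, -64, -42, 32), (113, -63, -41, 36), (116, -63, -41, 41), (119, -64, -40, 48), (122, -64, -40, 53), (125, -62, -40, 55), (128, -59, -41, 55), (131, -56, -41, 56), (134, -51, -42, 54)]
260 [(92, -65, -22, 1), (95, -64, -22, 5), (98, -63, -22, 9), (101, -62, -22, 14), (104, -62, -22, 20), (107, -63, -21, 27), (110, -63, -21, 32), (113, -63, -21, 38), (116, -64, -21, 44), (119, -64, -21, 50), (122, -64, -21, 54), (125, -62, -21, 57), (128, -58, -21, 56), (131, -54, -21, 56)]
283 [(92, -64, 3, 0), (95, -63, 3, 5), (98, -63, 2, 11), (101, -64, 2, 18), (104, -63, 2, 23), (107, -63, 2, 28), (110, -63, 2, 34), (113, -64, 2, 40), (116, -63, 2, 45), (119, -64, 2, 50), (122, -64, 1, 55), (125, -61, 1, 56), (128, -58, 1, 57), (131, -53, 1, 55)]
310 [(92, -63, 32, 1), (95, -63, 31, 7), (98, -63, 31, 12), (101, -63, 30, 19), (104, -64, 30, 25), (107, -63, 29, 30), (110, -63, 29, 35), (113, -63, 28, 41), (116, -64, 28, 47), (119, -64, 28, 52), (122, -63, 27, 55), (125, -59, 28, 54), (128, -56, 28, 55), (131, -53, 28, 56)]
330 [(92, -63, 53, 2), (95, -64, 52, 9), (98, -63, 52, 13), (101, -64, 51, 21), (104, -64, 50, 27), (107, -63, 49, 31), (110, -64, 49, 37), (113, -64, 48, 42), (116, -63, 48, 47), (119, -64, 47, 53), (122, -63, 46, 56), (125, -59, 47, 56), (128, -55, 47, 56), (131, -51, 48, 55)]
rim 3195 u [-64.1 -53.6  49.2] v [-72.2  73.1]
rim front yaw err deg 0.09122818884768946 u mid of front rim [-64.1647282  -59.01892764 -51.25497084]
```

The front wall is within 1.5 mm of my estimate and the yaw matches. Shift the origin by +1.3 mm and enter along the slant.

```bash
sed -i 's/O=np.array(\[.529,.090,0\])/O=np.array([.5302,.0905,0])/' tgt.py; python3 tgt.py|grep A
python3 -m creep '{"hand":[40,40,40,40,40],"delta_pos":[[-0.0022,0.0017,0.045],[-0.0022,0.0017,0.045],[-0.0022,0.0017,0.045],[-0.0022,0.0017,0.045],[-0.0012,0.001,0.02]],"turn":[-0.2,0,0,0,0]}' 80 >/dev/null
python3 st.py; python3 tgt.py
```

```text
A [0.529  0.0895 0.093 ] units from here [-0.0103  0.003   0.2164] rows 4.3
t 24.95 p [0.5197 0.0976 0.1018] j [-0.064 -0.006 -0.892  0.158  0.176 -0.28 ] gap 0.0487 F [-0.5 -0.6 -3.3] M [-0.27  0.79  0.05]
toolx [-0.8227 -0.2193 -0.5245] y [-0.2619  0.9651  0.0074] z [ 0.5045  0.1434 -0.8514] x-az -165.08 tilt 31.64 z-az 15.9
pile yaw 14.87 x-up deg 2.83 y-up deg -0.75
pile centre in tiffin uvz mm [-9.8 10.2 96.1] lowest z 68.6 half-u 46.4
far [0.4354 0.0638 0.2372] units from here [ 0.0072 -0.0119 -0.2033] rows 4.1
A [0.5289 0.0896 0.0932] units from here [-0.0016 -0.0128  0.0136] rows 0.4
mid [0.5289 0.0896 0.0672] units from here [ 0.0154 -0.013   0.0412] rows 0.9
low [0.5309 0.0901 0.0492] units from here [ 0.0251 -0.0132  0.0617] rows 1.4
bot [0.5309 0.0901 0.0472] units from here [ 0.0264 -0.0132  0.0638] rows 1.4
```

```bash
python3 -m creep '{"hand":[40,40,40,40,40],"delta_pos":[[0,-0.0064,0.005],[-0.0016,-0.0064,0.0086],[0,0,0],[0,0,0],[0,0,0]],"turn":[0,0,0,0,0]}' 80 >/dev/null
python3 st.py|tail -1; python3 tgt.py
python3 - <<'E'
from h import *
r=env.read_camera("scene");p=cv2.resize(r["pixels"][150:280,250:400],None,fx=4,fy=4,interpolation=cv2.INTER_CUBIC);cv2.imwrite("pics/s10.png",p[:,:,::-1])
r=env.read_camera("wrist");cv2.imwrite("pics/w10.png",r["pixels"][:,:,::-1])
E
```

```text
pile yaw 14.8 x-up deg 3.15 y-up deg -0.83
pile centre in tiffin uvz mm [-2.7 -1.8 92.3] lowest z 64.5 half-u 46.6
far [0.4354 0.0638 0.2375] units from here [ 0.0109  0.0027 -0.2123] rows 4.3
A [0.5289 0.0896 0.0935] units from here [0.0033 0.0022 0.0046] rows 0.1
mid [0.5289 0.0896 0.0675] units from here [0.0205 0.0021 0.0322] rows 0.8
low [0.5308 0.0901 0.0495] units from here [0.0303 0.0019 0.0526] rows 1.2
bot [0.5308 0.0901 0.0475] units from here [0.0316 0.0019 0.0547] rows 1.3
```

View pics/s10.png

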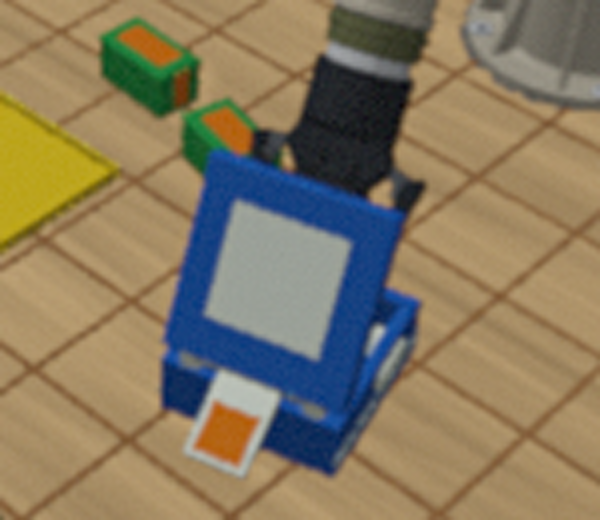

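View pics/w10.png

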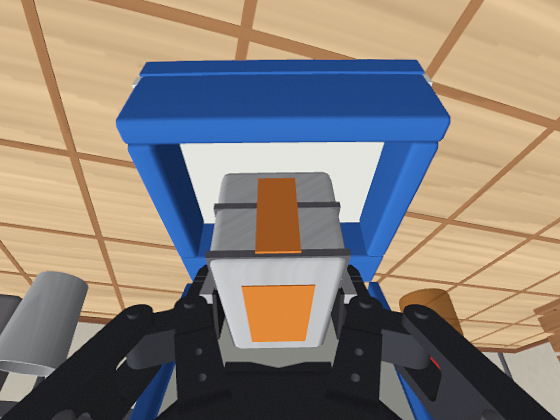

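The pile hangs centred over the cavity, with front wall, side walls and standing lid all clear. Lowering it.

```bash
python3 -m creep '{"hand":[40,40,40,40,40],"delta_pos":[[0.005,0.001,0.008],[0.005,0.001,0.008],[0.005,0,0.008],[0.0055,0,0.008],[0,0,0]],"turn":[0,0,0,0,0]}' 80 >/dev/null
python3 st.py; python3 tgt.py
python3 -m creep '{"hand":[40,40,40,40,40],"delta_pos":[[0.004,0,0.007],[0.004,0,0.007],[0,0,0],[0,0,0],[0,0,0]],"turn":[0,0,0,0,0]}' 80 >/dev/null
python3 st.py; python3 tgt.py
```

```text
t 25.88 p [0.5271 0.0898 0.0654] j [-0.084  0.077 -0.933  0.035  0.186 -0.295] gap 0.049 F [-1.1  0.1 -1.5] M [-0.22  0.71  0.02]
toolx [-0.8218 -0.2183 -0.5264] y [-0.2609  0.9653  0.007 ] z [ 0.5066  0.1431 -0.8502] x-az -165.12 tilt 31.76 z-az 15.8
pile yaw 14.81 x-up deg 2.96 y-up deg -0.77
pile centre in tiffin uvz mm [-4.7  0.7 59.7] lowest z 32.1 half-u 46.5
far [0.4354 0.0638 0.2373] units from here [-1.180e-02  1.000e-04 -2.454e-01] rows 4.9
A [0.5289 0.0896 0.0933] units from here [-0.0202 -0.0006 -0.0285] rows 0.7
mid [0.5289 0.0896 0.0673] units from here [-0.0031 -0.0008 -0.0009] rows 0.1
low [0.5309 0.0901 0.0493] units from here [ 0.0067 -0.0009  0.0196] rows 0.4
bot [0.5309 0.0901 0.0473] units from here [ 0.008  -0.001   0.0217] rows 0.5
t 26.3 p [0.5288 0.09   0.0535] j [-0.083  0.106 -0.947 -0.009  0.186 -0.295] gap 0.049 F [-0.1 -0.5 -3.6] M [-0.22  0.72  0.01]
toolx [-0.8208 -0.2185 -0.5278] y [-0.2612  0.9653  0.0065] z [ 0.508   0.1432 -0.8494] x-az -165.09 tilt 31.86 z-az 15.7
pile yaw 14.83 x-up deg 3.06 y-up deg -0.79
pile centre in tiffin uvz mm [-3.   0.4 47.8] lowest z 20.1 half-u 46.5
far [0.4354 0.0638 0.2374] units from here [-0.0184  0.0004 -0.2593] rows 5.2
A [0.5289 0.0896 0.0934] units from here [-0.0263 -0.0002 -0.0424] rows 1.0
mid [0.5289 0.0896 0.0674] units from here [-0.0092 -0.0004 -0.0148] rows 0.3
low [0.5309 0.0901 0.0494] units from here [ 0.0006 -0.0006  0.0056] rows 0.1
bot [0.5309 0.0901 0.0474] units from here [ 0.0019 -0.0006  0.0077] rows 0.2
```

```bash
python3 -m creep '{"hand":[40,40,40,40,40],"delta_pos":[[0.001,0,0.004],[0.001,0,0.0037],[0,0,0],[0,0,0],[0,0,0]],"turn":[0,0,0,0,0]}' 80 >/dev/null
python3 st.py|grep -v tool; python3 tgt.py|head -1
python3 -m creep '{"hand":[40,40,40,40,40],"delta_pos":[[0.0013,0,0.0021],[0,0,0],[0.0013,0,0.0021],[0,0,0],[0,0,0]],"turn":[0,0,0,0,0]}' 30 >/dev/null
python3 st.py|grep -v tool; python3 tgt.py|head -1
```

```text
t 26.72 p [0.5304 0.0906 0.0471] j [-0.081  0.123 -0.951 -0.03   0.185 -0.293] gap 0.0486 F [-0.4 -0.8 -1.8] M [-0.14  0.69 -0.02]
pile yaw 14.83 x-up deg 3.02 y-up deg -0.79
pile centre in tiffin uvz mm [-1.3  0.6 41.4] lowest z 13.7 half-u 46.5
t 27.13 p [0.5324 0.0907 0.0453] j [-0.081  0.13  -0.954 -0.045  0.186 -0.293] gap 0.0488 F [-4.   0.4  9.9] M [0.07 0.69 0.06]
pile yaw 14.85 x-up deg 3.31 y-up deg -0.84
pile centre in tiffin uvz mm [ 0.7  0.2 39.6] lowest z 11.7 half-u 46.6
```

The front edge touched the floor (+10 N). A little more with the light grip should let the pile settle flat between the pads.

```bash
python3 -m creep '{"hand":[40,40,40,40,40],"delta_pos":[[0.0013,0,0.0021],[0,0,0],[0.0013,0,0.0021],[0,0,0],[0,0,0]],"turn":[0,0,0,0,0]}' 20 >/dev/null
python3 st.py|grep -v tool; python3 tgt.py|head -1
python3 - <<'E'
from h import *
r=env.read_camera("wrist");cv2.imwrite("pics/w11.png",r["pixels"][:,:,::-1]);W=cloud(r);Z=W[...,2]
O=np.array([.5302,.0905]);th=np.radians(15.4);e=np.array([np.cos(th),np.sin(th)])
u=(W[...,0]-O[0])*e[0]+(W[...,1]-O[1])*e[1];v=-(W[...,0]-O[0])*e[1]+(W[...,1]-O[1])*e[0]
m=(abs(v)<.02)&(u>-.05)&(u<-.0)&(Z>.05)&(Z<.08)
A=np.c_[u[m],v[m],np.ones(m.sum())];c=np.linalg.lstsq(A,Z[m],rcond=None)[0];print(m.sum(),c,"top slope deg",np.degrees(c[:2]))
E
```

```text
t 27.55 p [0.5333 0.0909 0.0444] j [-0.081  0.133 -0.959 -0.059  0.186 -0.293] gap 0.0492 F [-28.4  -3.9  45.6] M [0.22 0.59 0.29]
pile yaw 14.9 x-up deg 3.62 y-up deg -0.92
pile centre in tiffin uvz mm [ 1.6  0.1 38.7] lowest z 10.5 half-u 46.7
8764 [ 0.20399542 -0.00137927  0.06774264] top slope deg [11.68807645 -0.07902616]
```

View pics/w11.png

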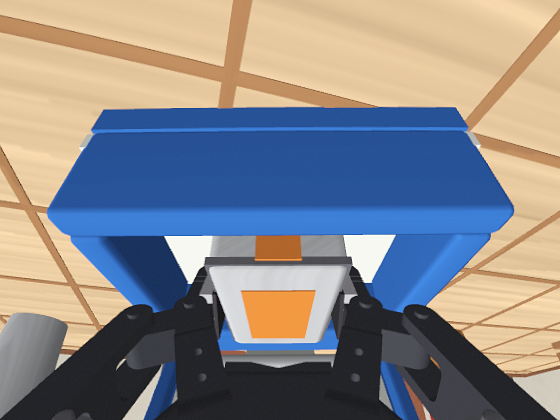

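That pressed harder than needed (46 N), so I'll back off a little and read the slope of the pile's top from the orange patch.

```bash
python3 -m creep '{"hand":[40,40,40,40,40],"delta_pos":[[-0.0016,0,-0.0026],[0,0,0],[0,0,0],[0,0,0],[0,0,0]],"turn":[0,0,0,0,0]}' 20 >/dev/null
python3 st.py|grep -v tool; python3 tgt.py|head -1
cat > slope.py <<'E'
from h import *
import sys
r=env.read_camera("wrist");cv2.imwrite("pics/%s.png"%sys.argv[1],r["pixels"][:,:,::-1]);W=cloud(r)
O=np.array([.5302,.0905]);th=np.radians(15.4);e=np.array([np.cos(th),np.sin(th)])
u=(W[...,0]-O[0])*e[0]+(W[...,1]-O[1])*e[1];v=-(W[...,0]-O[0])*e[1]+(W[...,1]-O[1])*e[0];Z=W[...,2]
hsv=cv2.cvtColor(r["pixels"],cv2.COLOR_RGB2HSV);m=(hsv[...,0]<20)&(hsv[...,1]>150)&(Z>.05)&(Z<.09)&(abs(u)<.05)&(abs(v)<.03)
m=cv2.erode(m.astype(np.uint8),np.ones((5,5)))>0
m[:280]=False
A=np.c_[u[m],v[m],np.ones(m.sum())];c=np.linalg.lstsq(A,Z[m],rcond=None)[0];print(m.sum(),"top slope deg u,v",np.degrees(c[:2]).round(2),"z at centre",c[2].round(4),"u range",u[m].min().round(3),u[m].max().round(3))
E
python3 slope.py w12
```

```text
t 28.02 p [0.5321 0.0906 0.0445] j [-0.081  0.131 -0.957 -0.05   0.185 -0.293] gap 0.0489 F [-16.4  -2.7  25.3] M [-0.13  0.26  0.04]
pile yaw 14.85 x-up deg 3.36 y-up deg -0.88
pile centre in tiffin uvz mm [ 0.4  0.1 38.8] lowest z 10.8 half-u 46.6
2269 top slope deg u,v [-0.32  0.06] z at centre 0.0644 u range -0.029 0.028
```

The pile is flat: top slope −0.3°, z = 0.0644 against 0.064 expected. Opening, then backing out along the tool axis.

```bash
python3 -m creep '{"hand":[55,62,68,72,72],"delta_pos":[[-0.0006,0,-0.001],[0,0,0],[0,0,0],[0,0,0],[0,0,0]],"turn":[0,0,0,0,0]}' >/dev/null
python3 st.py
python3 slope.py w13
```

```text
t 28.48 p [0.5304 0.0906 0.0424] j [-0.081  0.134 -0.956 -0.046  0.185 -0.293] gap 0.0719 F [-0.8 -0.3  0.2] M [-0.11  0.45 -0.01]
toolx [-0.8211 -0.2185 -0.5273] y [-0.2612  0.9653  0.0068] z [ 0.5075  0.1433 -0.8497] x-az -165.1 tilt 31.82 z-az 15.8
pile yaw 14.82 x-up deg 3.02 y-up deg -0.78
2295 top slope deg u,v [-0.32 -0.05] z at centre 0.0644 u range -0.03 0.027
```

View pics/w13.png

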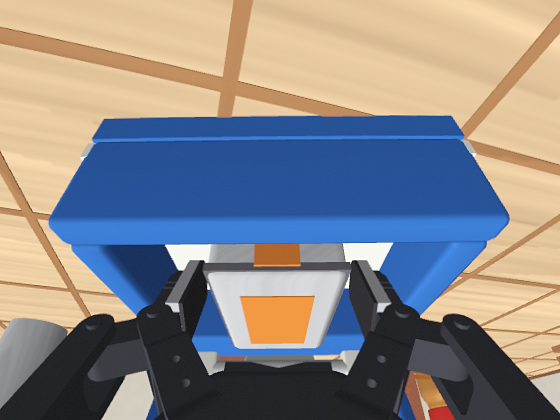

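The fingers are clear on both sides and the force is zero. Retracting along the tool axis.

```bash
python3 -m creep '{"hand":[72,72,72,72,72],"delta_pos":[[0,0,-0.01],[0,0,-0.02],[0,0,-0.03],[0,0,-0.045],[0,0,-0.045]],"turn":[0,0,0,0,0]}' >/dev/null
python3 -m creep '{"hand":[72,72,72,72,72],"delta_pos":[[0,0,-0.045],[0,0,-0.045],[0,0.045,-0.02],[0,0.045,-0.02],[0,0.045,-0.02]],"turn":[0,0,0,0,0]}' >/dev/null
python3 -m creep '{"hand":[72,72,72,72,72],"delta_pos":[[0,0.045,-0.01],[0,0.045,-0.01],[0,0.045,-0.01],[0,0.045,-0.01],[0,0.045,0]],"turn":[0,0,0,0,0]}' >/dev/null
python3 -m creep '{"hand":[72,72,72,72,72],"delta_pos":[[0,0.045,0],[0,0.045,0],[0,0.03,0],[0,0,0],[0,0,0]],"turn":[0,0,0,0,0]}' >/dev/null
python3 st.py
python3 lid.py t14
python3 - <<'E'
from h import *
r=dict(np.load("t14.npz"));W=cloud(r);X,Y,Z=W[...,0],W[...,1],W[...,2]
p=cv2.resize(r["pixels"][165:265,180:290],None,fx=6,fy=6,interpolation=cv2.INTER_CUBIC);cv2.imwrite("pics/t14b.png",p[:,:,::-1])
O=np.array([.5290,.0893]);th=np.radians(15.4);e=np.array([np.cos(th),np.sin(th)])
u=(X-O[0])*e[0]+(Y-O[1])*e[1];v=-(X-O[0])*e[1]+(Y-O[1])*e[0]
m=(abs(v)<.045)&(u>-.05)&(u<.0)&(Z>.058)&(Z<.075);print(m.sum(),np.median(Z[m]),rect(np.c_[u[m],v[m]]))
r=env.read_camera("scene");cv2.imwrite("pics/s14.png",r["pixels"][:,:,::-1])
for n in("top","scene"):
  for t in("spoon","tumbler","bowl","mug","jar"): print(n,t,[d["location"] for d in env.pinpoint(n,t)[:1]])
E
```

```text
t 30.2 p [0.2911 0.423  0.2759] j [ 1.011 -0.116 -0.492  0.764 -0.361  0.666] gap 0.0725 F [ 0.8 -0.1  0. ] M [-0.17  0.44 -0.02]
toolx [-0.8207 -0.2216 -0.5266] y [-0.2639  0.9645  0.0054] z [ 0.5068  0.1434 -0.8501] x-az -164.89 tilt 31.78 z-az 15.8
pile yaw 14.99 x-up deg 2.98 y-up deg -0.86
lid px 825
slope ang 0.9835557779794649 max z 0.2093255781819783 min u 0.00767519297891161
planter max z 0.14111968379675324
273 0.0644993207516007 (array([-23.6,   0. ]), array([46.7, 50.5]), 0.08)
top spoon [[173.9, 356.2]]
top tumbler [[137.0, 305.0]]
top bowl [[248.2, 450.8]]
top mug [[254.3, 121.2]]
top jar [[162.8, 155.3]]
scene spoon [[205.3, 208.6]]
scene tumbler [[250.4, 215.4]]
scene bowl [[147.4, 208.6]]
scene mug [[283.5, 436.9]]
scene jar []
```

View pics/t14b.png

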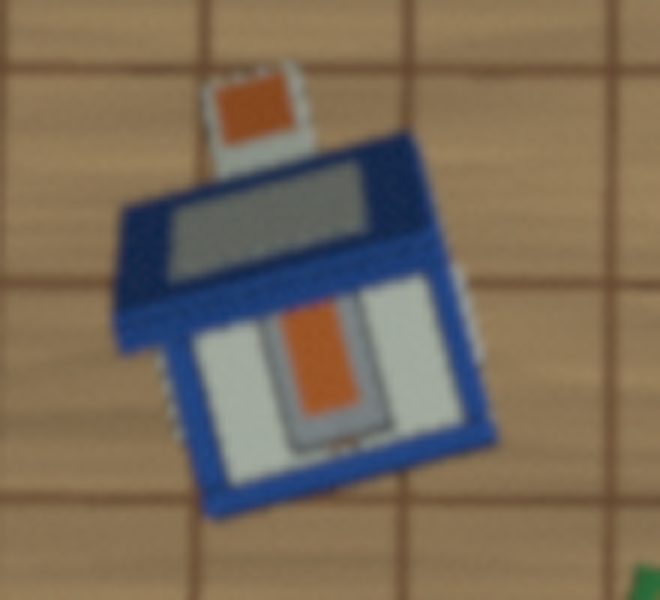

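View pics/s14.png

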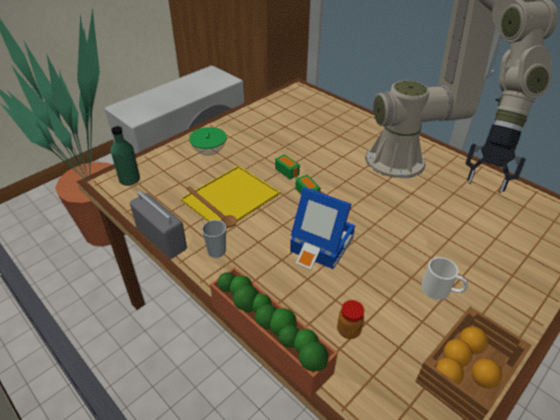

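The pile lies flat and square in the cavity, at t14b (375,330), with its top at 0.0645. The lid picture is the same as before, and the spoon, tumbler, bowl, mug, jar and green decoys haven't moved. The arm is clear, so I'm handing in.

```bash
python3 -c "
from workcell import env
print(env.hand_in(), env.get_state()['clock'])"
```

```text
the job is handed in; nothing more can be done
the job is handed in; nothing more can be done
```

The job is done and handed in, with the clock at about 30 s of the 64 s allowed. No verdict was reported.

**What I did:**
- I pressed the tab down until the lid reached its stop.
- I leaned the tool about 29° by stretching past the arm's reach limit.
- I took the steel pile off the tray and swung it to the tiffin's heading. I then lowered it slanting under the lid, with the tool at about 32°, to the cavity floor and let go.

**Last checks:**
- **Pile:** it lies flat, with a top slope of about 0.3° and its top at 64.4 mm against 64 mm expected. It is centred to within a couple of millimetres and lined up with the front-to-hinge direction.
- **Lid:** it still stands up. Its free edge is about 209 mm high and 7.5 mm to the hinge side of the middle, which matches fully open. A direct slope fit gave only 0.98 to 1.02 rad; I trusted the edge position over that fit.
- **Other things:** the spoon, tumbler, bowl, mug, jar and green look-alikes looked unmoved. The networks missed the jar in the last scene picture, but it is visible there in its place.

**Rough spots:**
- I reopened and regripped the pile once, about 7 mm lower.
- Pressing the pile flat briefly reached about 54 N at the wrist through the held pile, under the 120 N limit.
- Joint 3 read up to 1.265 rad at the reach limit, against a stated range of 1.26.

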